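# Find the high spot of a cam on centres and clamp it there

### The job

Take the yellow lock plate off the checking rig (slide it up the slope until its keyhole clears the screw head, then pull it off) and lay it gently, flat, on the blue mat. Then crank the brass cam one full turn while you watch the sprung plunger swing, bring the cam to rest on its high spot, where the plunger is pushed out furthest, and only then throw the black clamp lever fully over, away from the robot. Leave the tape measure, the screw jar and the hex key set where they are.

Things in the scene. Friction and masses are not known exactly. Their poses are not given: they have to be found in the camera images.
- rig: cam checking rig, fixed to the bench, base 250 x 165 mm with an ear on its right for the clamp lever; origin at the centre of the underside of the base, x points away from the robot along the rig. A green deck rises away from the robot at 25 degrees (0.436 rad); all of the deck's parts stand square to this slope
- spindle (a point): point on the axis of the spindle (cam, mandrel and crank), level with the middle of the crank's red sleeve; its z points along the axis out of the deck (25 degrees from vertical, leaning to the robot), its x up the slope, away from the robot
- handle (a point): middle of the red sleeve on the crank: 19 mm across, 35 mm long along the spindle axis, spins freely on its pin, goes round the spindle at 38 mm radius; the crank arm is 17 mm below this point, a fixed bridge 35 mm below. Nothing else stands in its circle once the lock plate is off. Its x and y turn with the sleeve
- crank (a joint): turn of the crank, rad, 0 at the start with the handle up the slope; positive is anticlockwise seen from above; free beyond two turns either way. About 0.12 N m of friction: stays where it is left. The cam (brass disc, 72 mm, 7 mm off centre, under the bridge) turns with it; how the cam sits on the mandrel differs each time
- plunger (a joint): travel of the sprung plunger, m, pressed on the cam from its downhill (robot) side: about 0.001 at the cam's low spot, 0.015 at the high spot, nearly 0.008 - 0.007 cos(angle from the low spot). As it grows, the red end of its rod and the red index over the white scale (a line every 2 mm) move out, down the slope towards the robot
- screw (a point): foot of the screw on the hanging board of the deck, where the lock plate hangs: shank 6 mm, head 14 mm across, its top 12 mm above this point; axes as spindle. The board carries the plate's underside
- lock_plate: yellow plate 110 x 64 x 5 mm, 160 g, fork round the crank arm; origin on its underside, x up the slope as hung (-70 fork tips to +40 mm), z off the board. Keyhole: 20 mm square, centre at x -32, with a 9 mm slot up to x -10. As hung the screw is at the slot's top: go 19 mm up the slope, then straight out along z, 15 mm for the screw head and 45 mm to clear the crank handle
- plate_tab (a point): grasp point on the plate's black grip, 27 mm above the plate's underside; the grip stands along the plate's z, 24 mm along x, 12 mm across y, top 12 mm above this point; axes as lock_plate
- mat: blue mat 190 x 150 x 4 mm on the bench to the left of the rig, fixed; origin at the centre of its underside, x along its length
- clamp (a joint): clamp lever, rad: 0 leans towards the robot, 1.0 is fully over, away from the robot; stays where it is left (about 1 N at the knob)
- clamp_tip (a point): centre of the 26 mm black ball knob of the clamp lever, on the rig's right; it swings along the rig's x on an 80 mm radius about a level axis, and travels 77 mm in all; start height about 104 mm, 10 mm higher at mid-swing
- tape_measure: yellow tape measure 75 x 89 x 34 mm, loose, at the bench's front edge; origin at the centre of its underside; leave alone
- screw_jar: clear jar with a yellow cap, 60 mm across, 76 mm tall, loose, behind the mat; origin at the centre of its underside; leave alone
- hex_keys: red folding hex key set 45 x 78 x 20 mm, loose, at the front right; origin at the centre of its underside; leave alone

How it is judged (in metres and radians):
On the way, in this order (a step that is already met when the one before it is completed fails the run):
1. the lock plate lies flat on the mat, let go (horizontal distance between lock_plate and mat below 0.05 m and height (world z) of lock_plate below 0.01 m and angle between lock_plate's own z axis and vertical below 0.1 rad and contact force between lock_plate and the fingers below 0.1 N), for 0.2 s.
2. the crank has been turned a full turn, either way ((value of joint crank above 6 rad or value of joint crank below -6 rad)).
3. the cam rests on its high spot (value of joint plunger above 0.0143 m and velocity of joint crank between -0.05 and 0.05 rad/s), for 0.3 s.
4. the clamp lever is thrown fully over (value of joint clamp above 0.9 rad), for 0.1 s.
At the end, for the whole second after the job is handed in: The plunger reads over 14.3 mm (cam within about 22 degrees of its high spot) with the crank at rest, the clamp lever is at 0.9 rad or more, and the lock plate lies flat and still on the mat, its origin within 50 mm of the mat's centre (all of step 3 and value of joint clamp above 0.9 rad and horizontal distance between lock_plate and mat below 0.05 m and height (world z) of lock_plate below 0.01 m and angle between lock_plate's own z axis and vertical below 0.1 rad and linear speed of lock_plate below 0.02 m/s); the robot touches nothing.
It fails at once if the tape measure, screw jar or hex key set is shifted by more than 20 mm (distance of any of tape_measure, screw_jar, hex_keys from where it was at the start of the episode above 0.02 m).
It fails at once if the lock plate is dropped: it comes down on the mat or bench faster than 0.5 m/s (height (world z) of lock_plate below 0.02 m and linear speed of lock_plate above 0.5 m/s).
It also fails if it takes over 72 s, if anything falls off the work surface, if the arm or the gripper's body presses on something with over 40 N, if the wrist force passes 120 N, or if a joint passes its speed limit or range.

### The arm

A 7-joint arm with a two-finger parallel gripper is mounted at the origin on a cart in front of the work surface, level with it; the furniture and walls round the work are solid. World frame = base frame: x ahead of the robot, y to its left, z up, the work surface at z = 0. Lengths are in mm, angles in rad, forces in N, time in s.
With the tool pointing down it reaches from about 425 to 950 mm from the base axis. Payload 16.7 kg.
Tool frame: the origin (TCP) lies between the finger pads; the fingertips stand 25 mm ahead of it and the grasp point (between the pads) lies 6 mm ahead of it (r.finger_overhang is the x of the fingertips in the tool frame, in mm); x points along the fingers, y is the direction in which the jaws open and shut, and the axes are right-handed (so a half turn about x gives the same grasp; the last joint's range is limited). The gripper opens to 94 mm and grips with 3 to 60 N. Pads are 16 mm wide; open, the fingers measure 119 mm over their backs; the gripper's body (75 mm by 177 mm) begins 78 mm behind the grasp point.
Start: joints at [-1.492, 0.426, 0.074, 1.606, -0.034, 1.111, -0.067], TCP at [152.447, 657.523, 230.467] pointing down, gripper open.
Joint ranges: [-2.85, 2.85], [-0.5, 2.14], [-1.23, 1.37], [0.21, 2.46], [-1.02, 4.16], [0.16, 2.05], [-2.73, 2.73]. Speed limits (rad/s): [1.89, 1.89, 2.39, 2.39, 3.01, 3.01, 3.01].

### API

Orientations are given as a unit quaternion [x, y, z, w].
In Python, from cell import r, optics gives the robot as it stands. The module is installed in compiled form; this text tells all that it offers.
- The arm moves only by the shell command python3 -m pendant 'ROWS' [FORCE]. ROWS is JSON, a list of rows, each a list of 5 numbers: the shift along the tool's x, y, z in m, then the turn about the tool's x in rad, then the closure, from 0 (fully open) to 1 (shut). A call has 1 to 20 rows; each row shifts and turns the commanded pose from where the row before left it, along the tool's axes as they then stand; what a row does not reach is not made up. A row lasts 1/12 s, in which the tool goes at most 41.7 mm and 7.16 degrees, less where a joint would pass 70% of its speed; a pose out of reach is approached as far as the arm can. A call with a gripper value outside its range is refused whole. The fingers move at their own pace and stop on an object; FORCE is the grip in N (left out, the last holds). Time passes only in rows, so rows that do not move let the fingers close. It gives the time, the measured TCP pose, the force and the opening at its end, in the units of the state.
- r.observe(): the state, without advancing time (a new reading comes with each control period).
- optics.read_camera(name): name is "scene" or "top" or "wrist"; returns a dict with "color" (420x560x3 uint8, red, green, blue), "range_z" (420x560 float32, mm along the optical axis (not along the pixel's ray), 0 where there is no reading), "fovy" (degrees; the focal length in pixels is half the picture's height over the tangent of half this angle, whatever the lens; pixels are square), "cx", "cy" (the principal point, pixels), "rvec" (rotation vector, rad) and "tvec" (3), from world to camera coordinates, as OpenCV has them. Camera axes: x right, y down, z forward; pixel columns grow to the right and rows downward; lengths in mm; the calibration is good to about 2 mm. The wrist camera is an equidistant fisheye: a pixel r from the principal point sees the ray r / f radians off the axis. A picture is of the moment at which its call begins.
- r.close_job(): hands the job in, once; it reports no verdict.
The state is a dict: "time": time; "joint_pos": joint angles; "joint_vel": joint speeds; "tau": joint torques, N m; "eef_pos": TCP position; "tcp_rot": TCP orientation; "ft_force": force on the tool from outside, world axes, zero at the start; "ft_torque": the same for the moment, N m; "finger_gap": opening from 0.0 (shut) to 1.0 (fully open).
Only numpy, scipy, OpenCV 4.12 (cv2) and the standard library are available. Lean on these libraries where they do the work, as an engineer would, in place of code of your own. Each camera call takes 0.05 s, during which the arm holds its last target.

## Working session

There is one attempt and no reset: what is moved stays moved. The work goes in short steps, Python scripts to look and compute and a shell command to move; the robot and the scene stay as the last step left them, time stands still between calls to the robot, and variables do not carry over. Pictures are saved under pics/ and viewed, and the job is handed in when it is done.

```bash
mkdir -p pics; ls; cat > h.py <<'E'
import numpy as np, cv2
from cell import r, optics
from scipy.spatial.transform import Rotation as R
def cam(n):
    c=optics.read_camera(n); c['R']=cv2.Rodrigues(np.array(c['rvec'],float))[0]; c['t']=np.array(c['tvec'],float).ravel()
    c['f']=c['color'].shape[0]/2/np.tan(np.radians(c['fovy'])/2); c['C']=-c['R'].T@c['t']; c['n']=n
    return c
def save(c,fn,crop=None,scale=1):
    im=c['color'][:,:,::-1]
    if crop: x0,y0,x1,y1=crop; im=im[y0:y1,x0:x1]
    if scale!=1: im=cv2.resize(im,None,fx=scale,fy=scale,interpolation=cv2.INTER_CUBIC)
    cv2.imwrite('pics/'+fn,im)
def ray(c,u,v):
    x=np.array([u-c['cx'],v-c['cy']],float)
    if c['n']=='wrist':
        rr=np.hypot(*x); th=rr/c['f']; d=np.array([*(x/max(rr,1e-9)*np.sin(th)),np.cos(th)])
    else: d=np.array([*(x/c['f']),1.])
    return c['R'].T@(d/np.linalg.norm(d))
def onz(c,u,v,z):
    d=ray(c,u,v); return c['C']+d*(z-c['C'][2])/d[2]
def tri(a,b):
    # list of (cam,u,v)
    A=np.zeros((3,3));bb=np.zeros(3)
    for c,u,v in (a,b):
        d=ray(c,u,v);P=np.eye(3)-np.outer(d,d);A+=P;bb+=P@c['C']
    return np.linalg.solve(A,bb)
def depthpt(c,u,v):
    z=c['range_z'][int(v),int(u)]; d=c['R']@ray(c,u,v); return c['R'].T@(d*z/d[2]-c['t'])
def proj(c,p):
    q=c['R']@np.array(p,float)+c['t']
    if c['n']=='wrist':
        th=np.arctan2(np.hypot(q[0],q[1]),q[2]); k=c['f']*th/np.hypot(q[0],q[1]); return q[0]*k+c['cx'],q[1]*k+c['cy']
    return q[0]/q[2]*c['f']+c['cx'],q[1]/q[2]*c['f']+c['cy']
def tool():
    s=r.observe(); return np.array(s['eef_pos']),R.from_quat(s['tcp_rot']).as_matrix()
E
python3 - <<'E'
from h import *
for n in('scene','top','wrist'):
    c=cam(n); save(c,n+'0.png'); print(n,c['C'].round(),c['f'],c['R'][2].round(3),c['cx'],c['cy'],(c['range_z']>0).mean())
s=r.observe(); print(s); print(tool()[1].round(3), r.finger_overhang)
E
```

```text
pics
scene [  36. -293.  898.] 407.4342505212353 [ 0.479  0.45  -0.754] 278.5411033593176 213.18923926327312 0.9963095238095238
top [ 313.  139. 1182.] 484.24935904567786 [ 0.194  0.003 -0.981] 278.27393327975625 211.15721869490417 0.996062925170068
wrist [ 83. 674. 385.] 325.19226210127806 [ 0.239 -0.057 -0.969] 283.8204065265444 211.5540929973053 0.9784821428571429
{'time': 0.15, 'joint_pos': array([-1.49252603,  0.426571  ,  0.07387139,  1.60645488, -0.03409983,
        1.11077228, -0.06710411]), 'joint_vel': array([-0.00037167, -0.00401814, -0.00011167, -0.00192272,  0.00104409,
       -0.0002767 , -0.00014284]), 'tau': array([ 4.02951264e-03, -9.36292863e+01,  3.66909027e+00, -4.54435873e+01,
       -4.87905694e-02,  1.79422792e-02,  6.03788635e-05]), 'eef_pos': array([152.38041185, 657.26144946, 229.95074187]), 'tcp_rot': array([ 0.08003832,  0.70253908, -0.08070658,  0.70250919]), 'ft_force': array([ 0.02329781, -0.77844562, -0.14041586]), 'ft_torque': array([-0.02317865,  0.02087012,  0.02927169]), 'finger_gap': 0.999554065116975}
[[-0.     0.226  0.974]
 [-0.001  0.974 -0.226]
 [-1.    -0.001  0.   ]] 25.0
```

View pics/scene0.png

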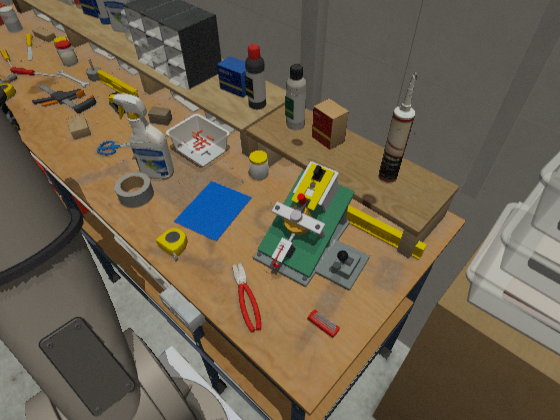

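View pics/top0.png

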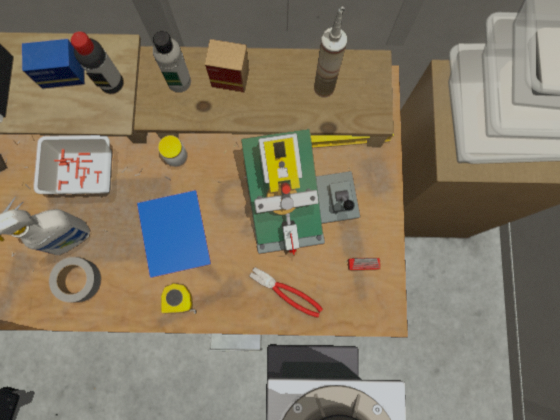

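View pics/wrist0.png

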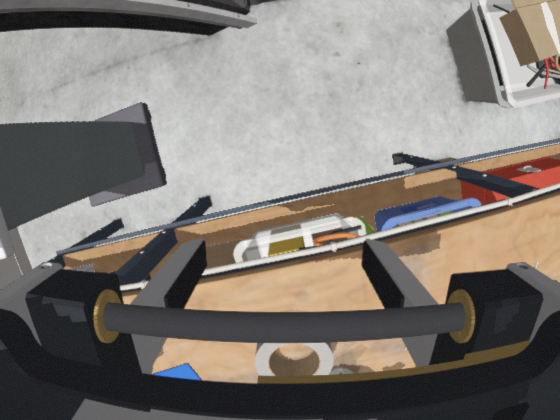

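Scene view: the rig is at about (310,225), mat (213,210), clamp knob (343,256), and tape measure (172,240). Top view: the rig is at about (285,190), mat (174,233), knob (348,205), jar (172,150), hex keys (364,264). I'll zoom in on the rig.

```bash
python3 - <<'E'
from h import *
c=cam('scene'); save(c,'s1.png',(240,150,380,290),5)
c=cam('top'); save(c,'t1.png',(230,120,370,260),5)
E
```

```text
(no output)
```

View pics/s1.png

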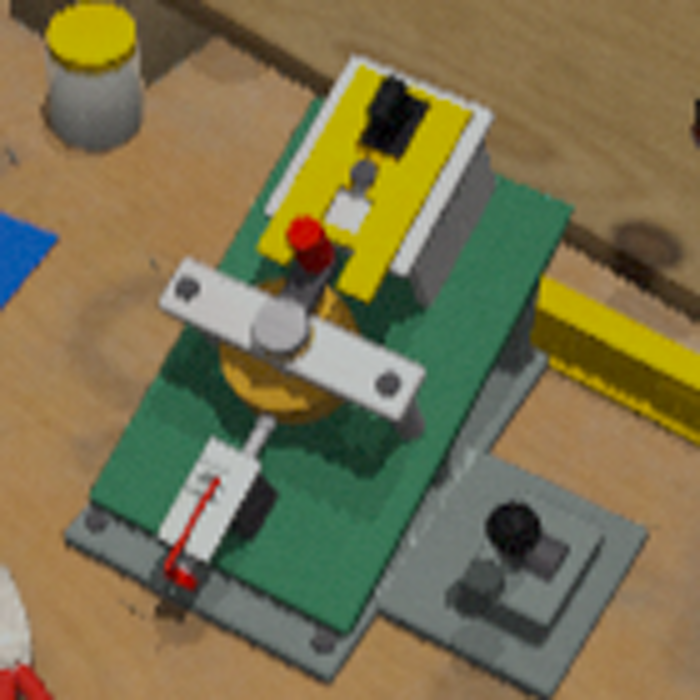

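View pics/t1.png

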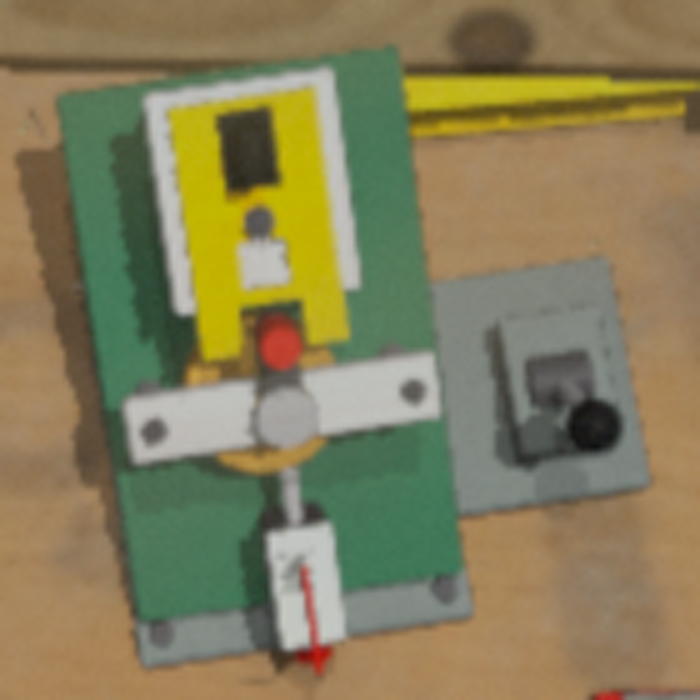

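```bash
cat > m1.py <<'E'
from h import *
def comp(mask,box=None):
    m=mask.astype(np.uint8)
    if box: k=np.zeros_like(m);k[box[1]:box[3],box[0]:box[2]]=1;m*=k
    n,l,s,ce=cv2.connectedComponentsWithStats(m); i=1+np.argmax(s[1:,4]); return l==i,ce[i],s[i]
def hsv(c): return cv2.cvtColor(c['color'],cv2.COLOR_RGB2HSV)
def pts(c,m): return np.array([depthpt(c,u,v) for v,u in zip(*np.nonzero(m))])
box={'top':(230,120,375,265),'scene':(240,150,385,300)}
C={n:cam(n) for n in('top','scene')}
for n,c in C.items():
    H=hsv(c);h,s,v=H[...,0],H[...,1],H[...,2]; b=box[n]
    y,ce,st=comp((h>22)&(h<34)&(s>170)&(v>90),(b[0],b[1],b[0]+75,b[3]) if n=='top' else (b[0],b[1],b[0]+105,b[3]))
    print(n,'yellow',ce,st)
    P=pts(c,cv2.erode(y.astype(np.uint8),np.ones((3,3)))>0); 
    for _ in range(3):
        m=np.median(P,0) if _==0 else P.mean(0); nn=np.linalg.svd(P-m)[2][2]; nn*=np.sign(nn[2]); d=(P-m)@nn; P=P[abs(d)<4]
    print(' plane n',nn.round(3),'tilt',np.degrees(np.arccos(nn[2])).round(2),'yaw',np.degrees(np.arctan2(-nn[1],-nn[0])).round(2),'mean',m.round(1),'res',d.std().round(2))
    # rays onto that plane for contour
    cn=max(cv2.findContours(y.astype(np.uint8),0,cv2.CHAIN_APPROX_NONE)[0],key=cv2.contourArea)[:,0]
    ex=np.array([0,0,1.])-nn*nn[2]; ex/=np.linalg.norm(ex); ey=np.cross(nn,ex)
    Q=[]
    for u,w in cn:
        dd=ray(c,u,w); Q.append(c['C']+dd*((m-c['C'])@nn)/(dd@nn))
    Q=np.array(Q); q2=np.c_[(Q-m)@ex,(Q-m)@ey].astype(np.float32); rect=cv2.minAreaRect(q2); print(' rect',rect)
    cc=m+rect[0][0]*ex+rect[0][1]*ey; print(' centre of top face',cc.round(1))
    mk,ce,st=comp((h>100)&(h<125)&(s>150)&(v>60),(130,170,260,290)); 
    cn=max(cv2.findContours(mk.astype(np.uint8),0,cv2.CHAIN_APPROX_NONE)[0],key=cv2.contourArea)[:,0]
    Q=np.array([onz(c,u,w,4)[:2] for u,w in cn],np.float32); print(' mat',cv2.minAreaRect(Q),pts(c,mk)[:,2].mean())
    rd,ce,st=comp(((h<6)|(h>174))&(s>150)&(v>80),(260,120,320,210)); print(' red',ce,st,pts(c,rd).mean(0).round(1))
E
python3 m1.py
```

```text
top yellow [280.96948819 164.45275591] [ 264  138   35   55 1016]
 plane n [-0.223 -0.629  0.745] tilt 41.87 yaw 70.45 mean [602.8 142.6 179.3] res 1.74
 rect ((-3.75801944732666, -11.799507141113281), (83.26093292236328, 109.86726379394531), 34.55980682373047)
 centre of top face [613.  136.  176.8]
 mat ((487.5660400390625, 400.629638671875), (185.68167114257812, 146.25318908691406), 13.863718032836914) 6.368027445910815
 red [285.3015873  188.53968254] [282 184   8  10  63] [552.2 128.2 213.1]
scene yellow [313.07391911 186.20641562] [292 163  42  48 717]
 plane n [-0.432  0.205  0.878] tilt 28.58 yaw -25.39 mean [627.8 121.3 187.5] res 1.26
 rect ((-18.413732528686523, 8.179988861083984), (117.7500228881836, 75.51154327392578), 31.976917266845703)
 centre of top face [616.7 135.6 178.7]
 mat ((488.792236328125, 395.8120422363281), (186.9440460205078, 147.5917510986328), 13.758615493774414) 6.33469089572567
 red [301.85416667 197.45833333] [298 194   9   9  48] [557.6 120.3 193.5]
```

```bash
cat > m2.py <<'E'
from h import *
T=cam('top');S=cam('scene')
L={'BL':((168,108),(360,66)),'BR':((317,87),(472,110)),'FL':((203,360),(260,250)),'FR':((350,342),(372,303)),
'screw':((258,221),(363,175)),'knob':((594,426),(513,530)),'bossTop':((287,415),(280,327)),'redtop':((279,338),(306,234)),'grip':((247,128),(395,92)),
'deckBL':((58,97),(322,98)),'deckBR':((395,47),(571,210)),'deckFR':((462,575),(345,630)),'deckFL':((140,618),(92,495)),'baseFL':((145,665),(67,540)),'baseFR':((470,612),(330,680))}
for k,(a,b) in L.items():
    a=np.array(a)/5+(230,120)-.4;b=np.array(b)/5+(240,150)-.4
    p=tri((T,*a),(S,*b)); q=proj(T,p); print(k,p.round(1),'err px',(np.array(q)-a).round(2), 'depth',depthpt(T,*a.round()).round(0),depthpt(S,*b.round()).round(0))
E
python3 m2.py
```

```text
BL [658.5 175.8 202.2] err px [ 0.37 -0.44] depth [659. 177. 198.] [657. 172. 205.]
BR [668.3 112.6 204.5] err px [ 0.43 -0.5 ] depth [670. 113. 198.] [667. 110. 207.]
FL [561.4 158.7 154.6] err px [ 0.76 -0.93] depth [566. 161. 122.] [561. 154. 158.]
FR [570.5  94.6 155.6] err px [ 0.84 -0.99] depth [588.  92.  75.] [620. 127.  91.]
screw [615.2 136.8 182.5] err px [ 0.35 -0.41] depth [611. 138. 191.] [610. 132. 188.]
knob [545.5 -18.5  99.9] err px [ 0.33 -0.38] depth [541. -15. 115.] [538. -23. 111.]
bossTop [538.2 122.7 144.3] err px [ 0.22 -0.28] depth [535. 123. 152.] [534. 117. 153.]
redtop [561.6 127.5 188.8] err px [ 0.15 -0.18] depth [558. 129. 202.] [556. 122. 199.]
grip [645.5 142.6 214. ] err px [ 0.13 -0.15] depth [644. 143. 219.] [635. 133. 227.]
deckBL [692.  228.1 124.2] err px [ 0.91 -1.1 ] depth [735. 242.  -4.] [709. 238. 108.]
deckBR [718.1  74.8 121.6] err px [ 0.28 -0.32] depth [714.  75. 129.] [710.  69. 131.]
deckFR [488.1  34.2  22.8] err px [ 0.58 -0.71] depth [487.  35.  14.] [490.  31.  23.]
deckFL [464.9 189.7  17.9] err px [ 0.52 -0.69] depth [463. 190.  25.] [464. 186.  22.]
baseFL [443.6 187.8   1. ] err px [ 0.36 -0.5 ] depth [440. 187.  14.] [441. 182.   8.]
baseFR [4.725e+02 2.880e+01 4.000e-01] err px [ 0.37 -0.46] depth [471.  29.   4.] [473.  26.   1.]
```

```bash
python3 -m pendant '[[-0.02,0,0,-0.1,0],[-0.02,0,0,-0.1,0],[-0.02,0,0,-0.1,0],[-0.02,0,0,-0.1,0],[0,-0.033,0.0195,0,0],[0,-0.033,0.0195,0,0],[0,-0.033,0.0195,0,0],[0,-0.033,0.0195,0,0],[0,-0.033,0.0195,0,0],[0,-0.033,0.0195,0,0],[0,-0.033,0.0195,0,0],[0,-0.033,0.0195,0,0],[0,-0.033,0.0195,0,0],[0,-0.033,0.0195,0,0],[0,-0.033,0.0195,0,0],[0,-0.033,0.0195,0,0],[0,-0.033,0.0195,0,0],[0,-0.033,0.0195,0,0],[0,-0.033,0.0195,0,0],[0,-0.033,0.0195,0,0]]' 20
python3 - <<'E'
from h import *
c=cam('wrist'); save(c,'w1.png'); print(c['C'],tool())
E
```

```text
time: 2.12
eef_pos: [551.2, 189.1, 310.8]
tcp_rot: [-0.061, 0.704, 0.061, 0.705]
ft_force: [0.6, 0.5, 0.4]
finger_gap: 0.997
[480.82295129 177.74565674 465.88871895] (array([555.27676581, 182.23040695, 310.88606974]), array([[ 0.00233799, -0.16474219,  0.98633389],
       [-0.00216668,  0.98633344,  0.16474725],
       [-0.99999492, -0.00252225,  0.00194909]]))
```

View pics/w1.png

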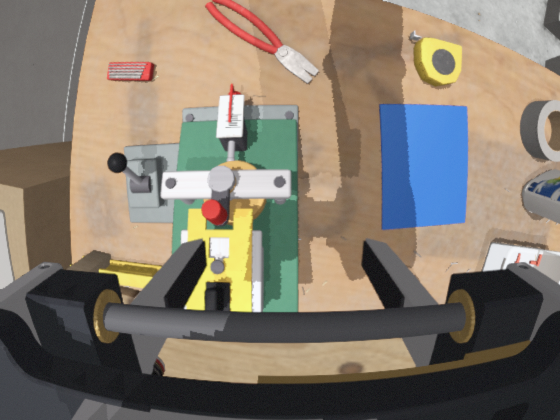

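Wrist view: the grip is at (217,297), the red handle (214,212), the knob (117,163) and the scale (232,115). I'll zoom in and take a second wrist view from somewhere else.

```bash
python3 -m pendant '[[0,-0.02,-0.01,0,0],[0,-0.02,-0.02,0,0],[0,0,-0.02,0,0],[0,0,-0.01,0,0],[0,0,0,0,0]]'
python3 - <<'E'
from h import *
c=cam('wrist'); save(c,'w2.png',(140,60,340,310),2.4); print(c['C'],tool())
import pickle; pickle.dump(c,open('w2.pkl','wb'))
E
```

```text
time: 2.58
eef_pos: [496.7, 141.1, 310.9]
tcp_rot: [-0.061, 0.704, 0.061, 0.705]
ft_force: [1.0, 0.4, 0.1]
finger_gap: 1.002
[426.34678431 129.5786542  466.04609368] (array([497.7270829 , 141.72702854, 311.03286456]), array([[ 7.58563746e-04, -1.72393899e-01,  9.85027801e-01],
       [ 1.09972839e-03,  9.85027632e-01,  1.72393023e-01],
       [-9.99999108e-01,  9.52491936e-04,  9.36792716e-04]]))
```

View pics/w2.png

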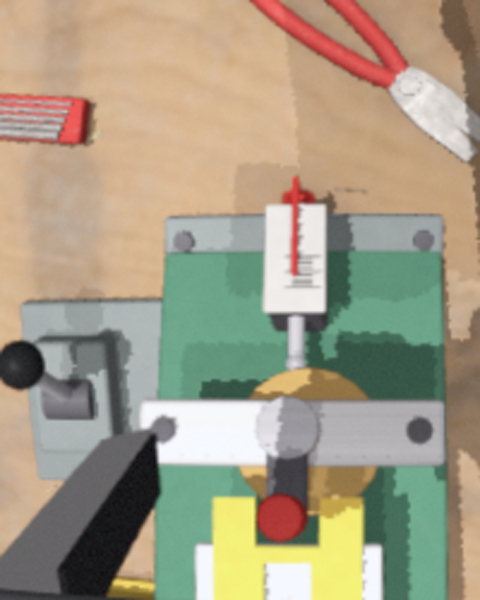

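```bash
python3 - <<'E'
import cv2
im=cv2.imread('pics/w1.png'); cv2.imwrite('pics/w1z.png',cv2.resize(im[130:320,150:310],None,fx=3.1,fy=3.1,interpolation=cv2.INTER_CUBIC))
E
```

```text
(no output)
```

View pics/w1z.png

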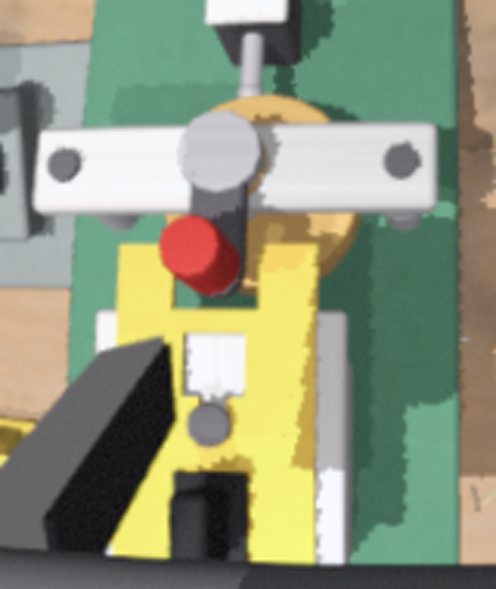

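```bash
python3 - <<'E'
from h import *
import pickle
W=pickle.load(open('w2.pkl','rb')); T=cam('top'); S=cam('scene')
w=lambda x,y:(W,x/2.4+140-.3,y/2.4+60-.3); t=lambda x,y:(T,x/5+230-.4,y/5+120-.4); s=lambda x,y:(S,x/5+240-.4,y/5+150-.4)
L={'redtop':(w(282,518),t(279,338),s(306,234)),'boss':(w(287,428),t(287,415),s(280,327)),'forkL':(w(364,498),t(203,360),s(260,250)),'forkR':(w(213,498),t(350,342),s(372,303)),
'knob':(w(20,364),t(594,426),s(513,530)),'baseFL':(w(443,215),t(145,665),s(67,540)),'baseFR':(w(165,215),t(470,612),s(330,680))}
for k,(a,b,c) in L.items():
    print(k,'wt',tri(a,b).round(1),'ws',tri(a,c).round(1),'ts',tri(b,c).round(1))
E
```

```text
redtop wt [561.4 127.7 188. ] ws [561.7 127.5 188.5] ts [561.6 127.5 188.8]
boss wt [535.  123.5 156.2] ws [539.9 123.2 142.8] ts [538.2 122.7 144.3]
forkL wt [556.2 160.  167.4] ws [565.8 161.1 149.2] ts [561.4 158.7 154.6]
forkR wt [563.3  97.8 176.1] ws [575.8  95.5 151. ] ts [570.5  94.6 155.6]
knob wt [543.4 -16.6 107. ] ws [546.1 -19.3 100.3] ts [545.5 -18.5  99.9]
baseFL wt [440.8 188.3  20.9] ws [443.8 189.7  -0.5] ts [443.6 187.8   1. ]
baseFR wt [467.3  32.3  27.5] ws [470.   26.8   5.5] ts [4.725e+02 2.880e+01 4.000e-01]
```

```bash
python3 - <<'E'
from h import *
T=cam('top');S=cam('scene')
def enh(c,x0,y0,n=36):
    im=c['color'][y0:y0+n,x0:x0+n,::-1].astype(float); im=np.clip(255*(im/255)**.45,0,255).astype(np.uint8)
    return cv2.resize(im,None,fx=11,fy=11,interpolation=cv2.INTER_CUBIC)
cv2.imwrite('pics/g.png',np.hstack([enh(T,262,136),enh(S,302,158)]))
for c,x0,y0 in((T,270,140),(S,312,162)):
    print(c['n']); 
    for v in range(y0,y0+22,2): print(v,[ '%d'%(depthpt(c,u,v)[2]) for u in range(x0,x0+20,2)])
E
```

```text
top
140 ['700', '701', '700', '700', '699', '699', '700', '700', '700', '697']
142 ['699', '698', '700', '700', '699', '700', '700', '697', '698', '699']
144 ['697', '699', '699', '699', '699', '699', '697', '699', '716', '717']
146 ['699', '698', '1182', '698', '699', '716', '715', '716', '716', '715']
148 ['698', '698', '714', '715', '715', '716', '715', '717', '717', '717']
150 ['715', '715', '714', '716', '716', '717', '715', '718', '719', '718']
152 ['715', '716', '715', '717', '717', '718', '718', '720', '721', '720']
154 ['716', '717', '716', '717', '720', '719', '720', '720', '721', '720']
156 ['716', '718', '718', '719', '720', '718', '720', '721', '723', '722']
158 ['717', '718', '718', '718', '719', '722', '722', '722', '725', '723']
160 ['717', '717', '720', '719', '721', '721', '721', '722', '723', '723']
scene
162 ['202', '125', '124', '123', '127', '125', '126', '127', '124', '122']
164 ['203', '203', '199', '201', '127', '127', '126', '122', '127', '125']
166 ['200', '201', '229', '229', '230', '200', '125', '126', '123', '122']
168 ['201', '200', '227', '227', '226', '204', '205', '199', '125', '123']
170 ['197', '222', '223', '225', '221', '202', '204', '205', '204', '200']
172 ['195', '220', '223', '222', '210', '203', '202', '200', '201', '203']
174 ['898', '214', '219', '212', '207', '200', '196', '201', '201', '200']
176 ['193', '199', '205', '204', '197', '199', '199', '197', '199', '198']
178 ['191', '190', '195', '196', '196', '192', '196', '193', '197', '197']
180 ['187', '187', '192', '191', '194', '192', '191', '193', '193', '192']
182 ['189', '190', '186', '186', '189', '189', '190', '191', '189', '189']
```

View pics/g.png

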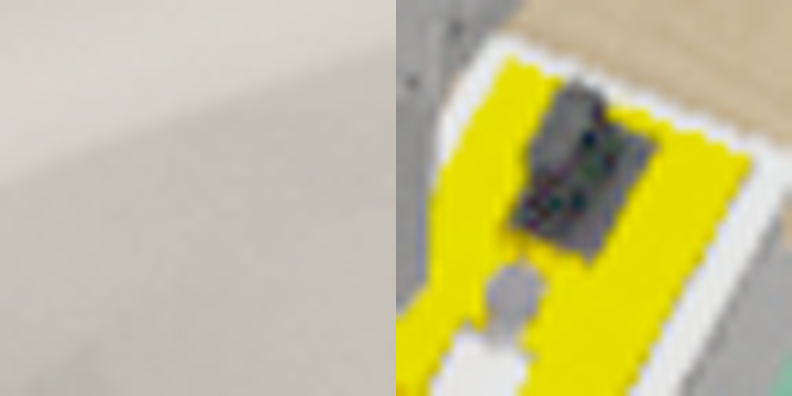

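Only the scene view is clear; the arm now hides the top view. The grip's top face is at about scene px (317,168), with depth readings of z about 221–230 there. I'll cast it onto that height.

```bash
python3 - <<'E'
from h import *
S=cam('scene')
for u,v in((316,166),(318,166),(316,168),(317,168),(318,168),(320,168),(314,170),(316,170),(318,170),(315,172),(317,172)): print(u,v,depthpt(S,u,v).round(1))
print(onz(S,317.4,168.5,228), onz(S,317.4,168.5,224))
for u,v in((330,185),(325,190),(310,195)): print('plate',depthpt(S,u,v).round(1))
E
```

```text
316 166 [632.9 141.2 230.1]
318 166 [637.3 138.5 228.8]
316 168 [629.  137.9 228.3]
317 168 [631.3 136.6 227.5]
318 168 [631.5 133.9 229.1]
320 168 [636.6 131.6 227. ]
314 170 [626.3 141.4 221.5]
316 170 [627.4 136.3 223.9]
318 170 [629.9 132.2 224.7]
315 172 [622.6 135.3 221.3]
317 172 [625.  131.1 222.2]
[630.13190532 134.50682873 228.        ] [633.67843833 137.0562736  224.        ]
plate [642.7 101.3 184.8]
plate [623.8 101.7 181.3]
plate [596.1 125.6 168.3]
```

```bash
python3 -m pendant '[[0,-0.0052,0.0272,0,0],[0,-0.0052,0.0272,0,0],[0,-0.0052,0.0272,0,0],[0,-0.0052,0.0272,0,0],[0,-0.0052,0.0272,0,0],[0.02,0,0,0,0.4],[0.02,0,0,0,0.5],[0.015,0,0,0,0.5],[0,0,0,0,0.5]]'
python3 - <<'E'
from h import *
p,_=tool(); print(p); c=cam('scene'); save(c,'s2.png',(270,110,390,230),5); print(proj(c,p+[0,0,-6]))
E
```

```text
time: 3.63
eef_pos: [635.5, 138.8, 251.8]
tcp_rot: [-0.062, 0.706, 0.06, 0.703]
ft_force: [-0.3, -0.2, -0.2]
finger_gap: 0.754
[635.48867542 138.75749901 251.75769296]
(np.float64(317.89323409194526), np.float64(161.05116634447575))
```

View pics/s2.png

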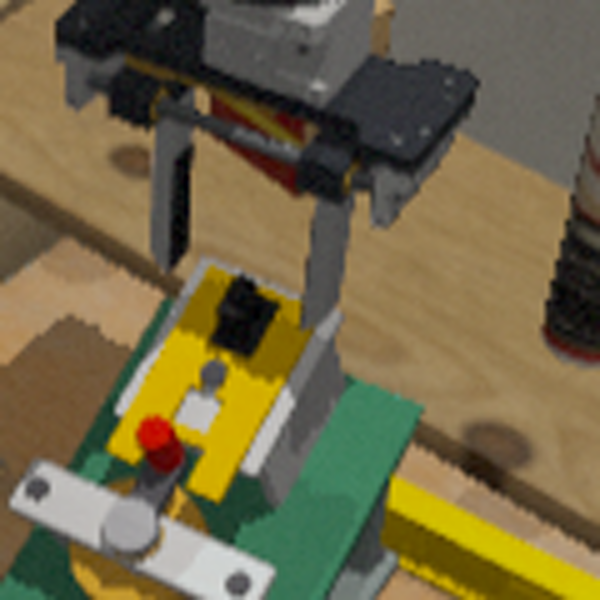

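The grip (245,300 in the crop) sits between the fingers. I'll descend and close.

```bash
python3 -m pendant '[[0.01,0,0,0,0.6],[0.009,0,0,0,0.7],[0,0,0,0,0.8],[0,0,0,0,0.9],[0,0,0,0,1],[0,0,0,0,1],[0,0,0,0,1]]' 45
python3 - <<'E'
from h import *
p,_=tool(); print(p,r.observe()['finger_gap']*94); c=cam('scene'); save(c,'s3.png',(270,110,390,230),5)
E
```

```text
time: 4.27
eef_pos: [636.7, 138.8, 237.0]
tcp_rot: [-0.061, 0.704, 0.061, 0.705]
ft_force: [0.1, -0.9, -0.8]
finger_gap: 0.211
[636.65518853 138.81938178 237.00242236] 19.8306590369394
```

View pics/s3.png

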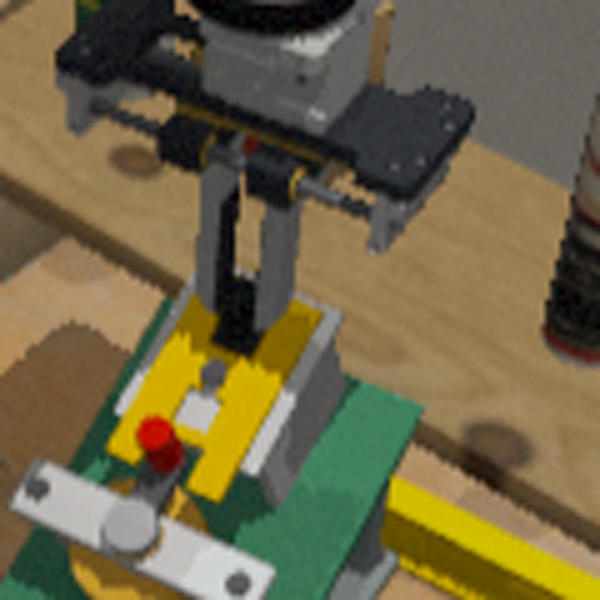

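```bash
python3 -m pendant '[[0.005,0,0,0,0.8],[0,0,0,0,1],[0,0,0,0,1],[0,0,0,0,1]]' 45
python3 - <<'E'
from h import *
s=r.observe(); print(s['eef_pos'],s['ft_force'],s['finger_gap']*94)
E
```

```text
time: 4.65
eef_pos: [636.3, 138.8, 231.2]
tcp_rot: [-0.061, 0.705, 0.061, 0.704]
ft_force: [-0.2, 0.3, -0.9]
finger_gap: 0.124
[636.30614962 138.77831648 231.24498124] [-0.16925689  0.3244334  -0.92910449] 11.687668886754922
```

Gripped at 11.7 mm, which is about the grip's 12 mm width. Next I slide it 19 mm up the slope.

```bash
python3 -m pendant '[[-0.0016,0,0.0034,0,1],[-0.0016,0,0.0034,0,1],[-0.0016,0,0.0034,0,1],[-0.0016,0,0.0034,0,1],[-0.0016,0,0.0036,0,1],[0,0,0,0,1]]' 45
python3 - <<'E'
from h import *
s=r.observe(); print(s['eef_pos'],s['ft_force'],s['finger_gap']*94); c=cam('scene'); save(c,'s4.png',(270,110,390,230),5)
E
```

```text
time: 5.15
eef_pos: [654.2, 141.8, 239.8]
tcp_rot: [-0.061, 0.704, 0.061, 0.705]
ft_force: [-1.1, -0.5, -1.5]
finger_gap: 0.126
[654.23563695 141.84867975 239.77624559] [-1.13875037 -0.52029412 -1.52460388] 11.80394575070031
```

View pics/s4.png

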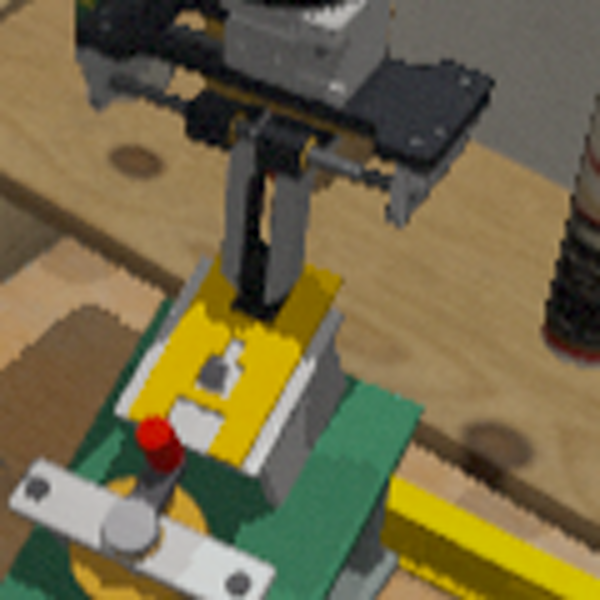

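The screw head (215,372) sits inside the keyhole square. I'll lift off along the normal.

```bash
python3 -m pendant '[[-0.0045,0,-0.0021,0,1],[-0.0045,0,-0.0021,0,1],[-0.0045,0,-0.0021,0,1],[-0.0045,0,-0.0021,0,1],[-0.009,0,-0.0042,0,1],[-0.009,0,-0.0042,0,1],[-0.009,0,-0.0042,0,1],[-0.009,0,-0.0042,0,1],[0,0,0,0,1]]' 45
python3 - <<'E'
from h import *
s=r.observe(); print(s['eef_pos'],s['ft_force'],s['finger_gap']*94); c=cam('scene'); save(c,'s5.png',(250,90,390,230),5)
E
```

```text
time: 5.95
eef_pos: [628.6, 137.3, 296.1]
tcp_rot: [-0.06, 0.704, 0.061, 0.705]
ft_force: [-0.1, -0.1, -0.6]
finger_gap: 0.126
[628.61789127 137.27177125 296.09274745] [-0.078423   -0.14638355 -0.55307996] 11.839421692404507
```

View pics/s5.png

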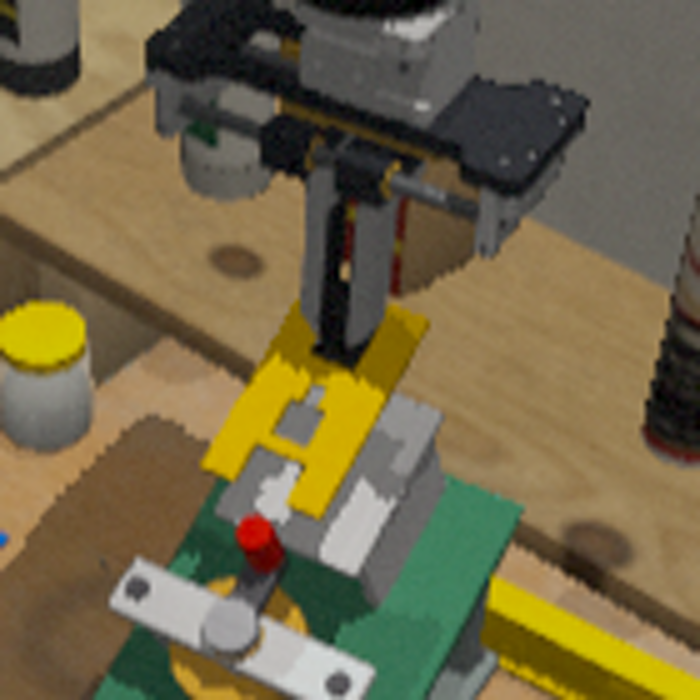

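The plate is clear of the screw. Next I carry it to the mat.

```bash
python3 -m pendant '[[-0.005,0.014,-0.004,0,1],[0,0.024,-0.007,0,1],[0,0.028,-0.0079,0,1],[0,0.028,-0.0079,0,1],[0,0.028,-0.0079,0,1],[0,0.028,-0.0079,0,1],[0,0.028,-0.0079,0,1],[0.02,0.028,-0.0079,0,1],[0.02,0.028,-0.0079,0,1],[0.02,0.024,-0.007,0,1],[0.03,0.014,-0.004,0,1],[0.03,0.008,-0.002,0,1],[0.03,0,0,0,1],[0.02,0,0,0,1],[0.015,0,0,0,1],[0,0,0,0,1]]' 45
python3 - <<'E'
from h import *
s=r.observe(); print(s['eef_pos'],s['ft_force'],s['finger_gap']*94); c=cam('scene'); save(c,'s6.png',(140,120,300,260),5)
c=cam('top'); save(c,'t6.png',(100,130,260,290),4)
E
```

```text
time: 7.33
eef_pos: [500.9, 398.5, 109.8]
tcp_rot: [-0.062, 0.706, 0.06, 0.703]
ft_force: [-0.1, -1.2, -2.0]
finger_gap: 0.122
[500.88202281 398.51533087 109.75714336] [-0.07936364 -1.24148305 -1.9809188 ] 11.43119649846367
```

View pics/s6.png

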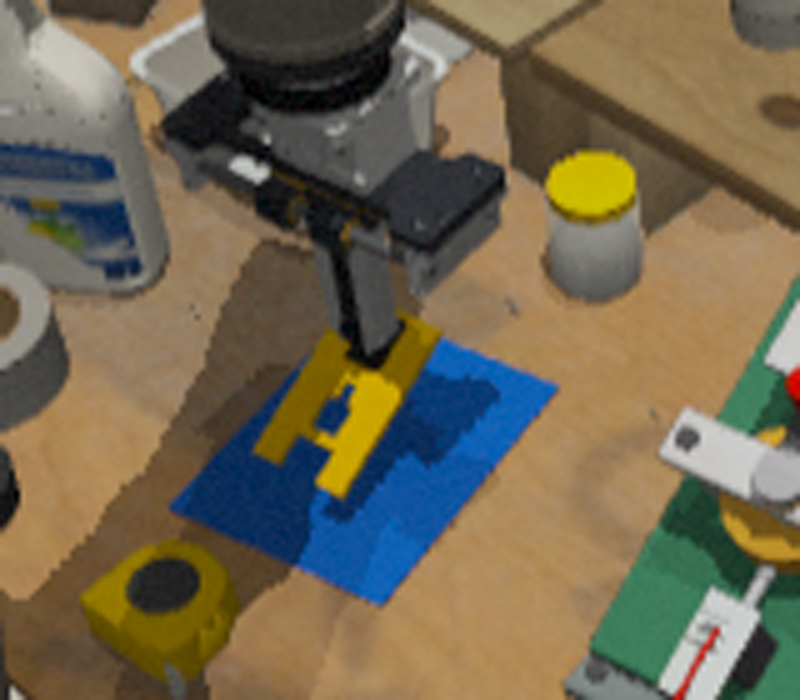

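View pics/t6.png

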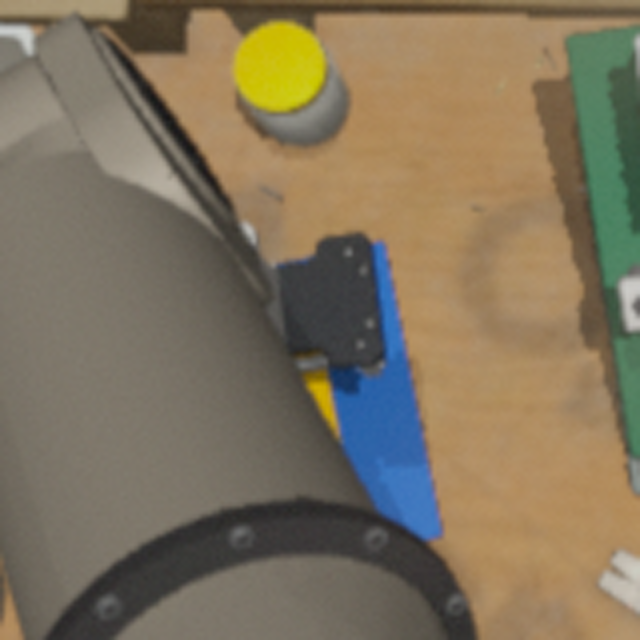

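```bash
python3 -m pendant '[[0.008,0,0,0,1],[0.008,0,0,0,1],[0.006,0,0,0,1],[0.004,0,0,0,1],[0.003,0,0,0,1],[0.003,0,0,0,1],[0,0,0,0,1]]' 45
python3 - <<'E'
from h import *
s=r.observe(); print(s['eef_pos'],s['ft_force'],s['ft_torque'],s['finger_gap']*94); c=cam('scene'); save(c,'s7.png',(160,140,260,240),6)
E
```

```text
time: 8.02
eef_pos: [502.3, 399.5, 80.9]
tcp_rot: [-0.061, 0.705, 0.061, 0.704]
ft_force: [-1.0, 0.9, -1.7]
finger_gap: 0.123
[502.30243424 399.52451542  80.93177767] [-0.98003406  0.90909578 -1.67045994] [ 0.01273473 -0.03550074 -0.03629994] 11.53997850614231
```

View pics/s7.png

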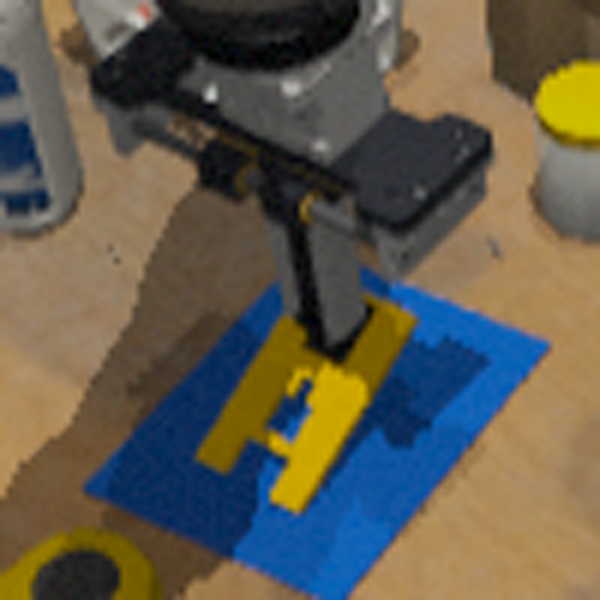

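```bash
python3 -m pendant '[[0.003,0,0,0,1],[0.003,0,0,0,1],[0.003,0,0,0,1],[0.003,0,0,0,1],[0,0,0,0,1]]' 25
python3 - <<'E'
from h import *
s=r.observe(); print(s['eef_pos'],s['ft_force'],s['ft_torque'],s['finger_gap']*94); c=cam('scene'); save(c,'s8.png',(160,140,260,240),6)
E
```

```text
time: 8.48
eef_pos: [503.6, 400.2, 70.0]
tcp_rot: [-0.06, 0.704, 0.061, 0.705]
ft_force: [3.9, 1.5, 4.5]
finger_gap: 0.128
[503.59686533 400.16710586  69.97323541] [3.87868297 1.50442439 4.49853863] [ 0.25464472 -0.4682263  -0.03073966] 12.035777263982002
```

View pics/s8.png

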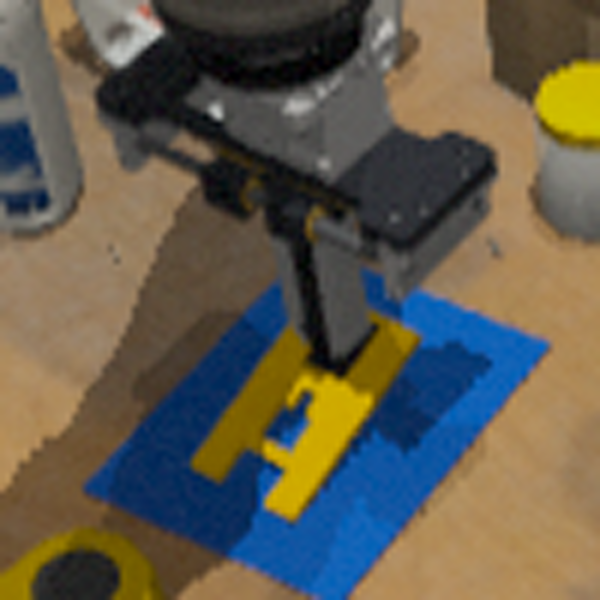

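In contact at 4.5 N. I'll ease the grip so the plate pivots as I continue down.

```bash
python3 -m pendant '[[0,0,0,0,1],[0.003,0,0,0,1],[0.003,0,0,0,1],[0.003,0,0,0,1],[0.003,0,0,0,1],[0.003,0,0,0,1],[0,0,0,0,1]]' 8
python3 - <<'E'
from h import *
s=r.observe(); print(s['eef_pos'],s['ft_force'],s['ft_torque'],s['finger_gap']*94); c=cam('scene'); save(c,'s9.png',(160,140,260,240),6)
E
```

```text
time: 9.12
eef_pos: [502.0, 399.3, 53.5]
tcp_rot: [-0.061, 0.705, 0.06, 0.704]
ft_force: [0.3, -0.7, -0.8]
finger_gap: 0.121
[502.03746334 399.32581024  53.54183403] [ 0.28363808 -0.66020311 -0.8493117 ] [ 0.05388168 -0.00144738 -0.00959322] 11.378584180877283
```

View pics/s9.png

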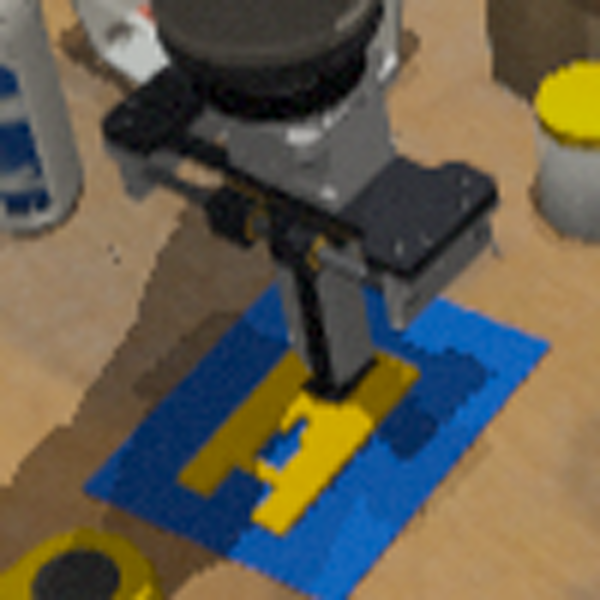

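```bash
python3 -m pendant '[[0.002,0,0,0,1],[0.002,0,0,0,1],[0.002,0,0,0,1],[0,0,0,0,1]]' 6
python3 - <<'E'
from h import *
s=r.observe(); print(s['eef_pos'],s['ft_force'],s['ft_torque'],s['finger_gap']*94); c=cam('scene'); save(c,'s10.png',(160,140,260,240),6)
for p in [(232,202),(225,212),(205,222),(200,219),(212,210)]: print(p,depthpt(c,*p).round(1))
E
```

```text
time: 9.5
eef_pos: [502.3, 399.6, 48.1]
tcp_rot: [-0.061, 0.705, 0.061, 0.704]
ft_force: [0.3, 0.7, -0.9]
finger_gap: 0.13
[502.3266599  399.57031178  48.05295221] [ 0.31739726  0.74882926 -0.92959969] [ 0.10314864 -0.01703337  0.00725251] 12.255742755704597
(232, 202) [545.5 376.2   1.3]
(225, 212) [504.3 362.1   1.5]
(205, 222) [435.5 369.5  10.8]
(200, 219) [436.5 394.4   3.5]
(212, 210) [479.4 389.5  10.4]
```

View pics/s10.png

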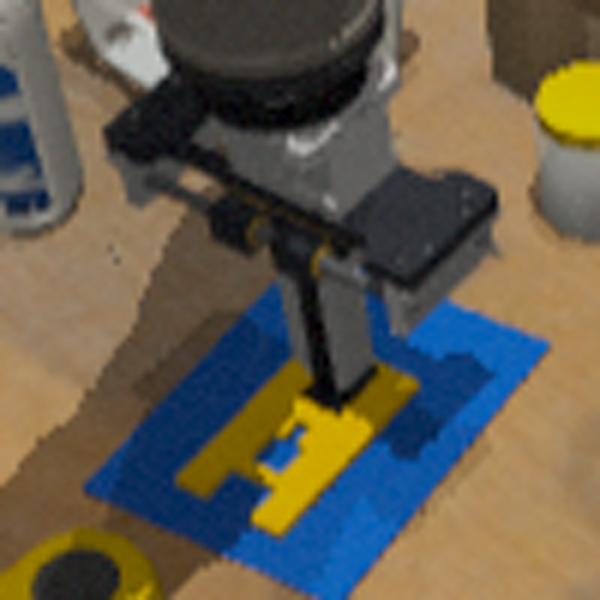

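```bash
python3 -m pendant '[[0,0,0,0,0.9],[0,0,0,0,0.8],[0,0,0,0,0.7],[0,0,0,0,0.6],[0,0,0,0,0.5],[-0.02,0,0,0,0.4],[-0.03,0,0,0,0.4],[-0.04,0,0,0,0.4],[-0.04,0,0,0,0.4],[-0.04,0,0,0,0.4],[-0.03,-0.02,0.01,0,0.5],[0,-0.035,0.01,0,0.5],[0,-0.035,0.01,0,0.5],[0,-0.02,0.01,0,0.5]]' 6
python3 - <<'E'
from h import *
s=r.observe(); print(s['eef_pos'],s['ft_force'],s['finger_gap']*94); c=cam('scene'); save(c,'s11.png',(160,140,260,240),6)
for p in [(227,204),(224,206),(205,222),(200,219),(212,210)]: print(p,depthpt(c,*p).round(1))
E
```

```text
time: 10.72
eef_pos: [562.1, 294.4, 249.6]
tcp_rot: [-0.06, 0.704, 0.06, 0.705]
ft_force: [1.3, -0.1, -0.9]
finger_gap: 0.5
[562.13103179 294.38251326 249.63298068] [ 1.30009667 -0.05620302 -0.85554812] 47.030193068745035
(227, 204) [525.3 375.1   9.6]
(224, 206) [516.  378.6   5.9]
(205, 222) [439.7 376.5   1.5]
(200, 219) [436.8 394.8   2.9]
(212, 210) [480.7 391.5   7.8]
```

View pics/s11.png

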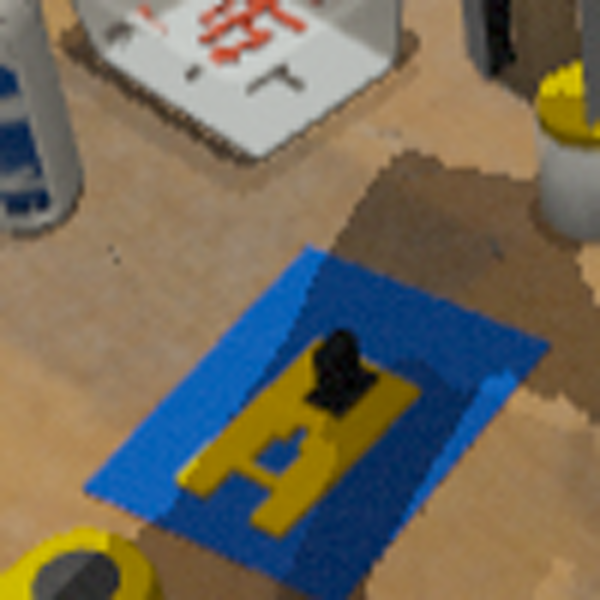

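The plate lies flat and released on the mat, well centred. Next I go to the crank.

```bash
python3 -m pendant '[[0,-0.02,-0.003,0,0.5],[0,-0.032,-0.005,0,0.5],[0,-0.036,-0.006,0,0.5],[0,-0.036,-0.006,0,0.5],[0,-0.024,-0.004,0,0.5],[0,-0.015,-0.002,0,0.5],[0,0,0,0,0.5],[0,0,0,0,0.5]]' 20
python3 - <<'E'
from h import *
s=r.observe(); p=s['eef_pos'];print(p,s['ft_force'],s['finger_gap']*94); c=cam('wrist'); save(c,'w3.png'); save(c,'w3z.png',(200,60,380,300),2.5)
print(proj(c,[561.5,127.6,188.5]),proj(c,p+[0,0,-25]))
c=cam('scene'); save(c,'s12.png',(240,110,360,230),5)
E
```

```text
time: 11.43
eef_pos: [563.1, 132.8, 248.7]
tcp_rot: [-0.06, 0.704, 0.06, 0.705]
ft_force: [-0.0, 1.3, 0.0]
finger_gap: 0.502
[563.08816128 132.80333214 248.68092653] [-0.03961212  1.31039619  0.03554203] 47.219496691239215
(np.float64(275.6953214506782), np.float64(231.4316143637744)) (np.float64(282.5044235367908), np.float64(253.34277759331633))
```

View pics/w3.png

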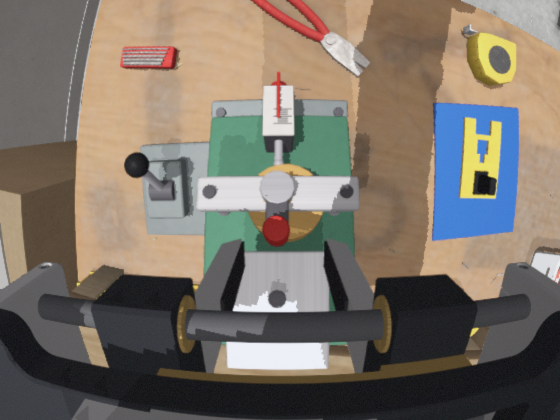

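View pics/s12.png

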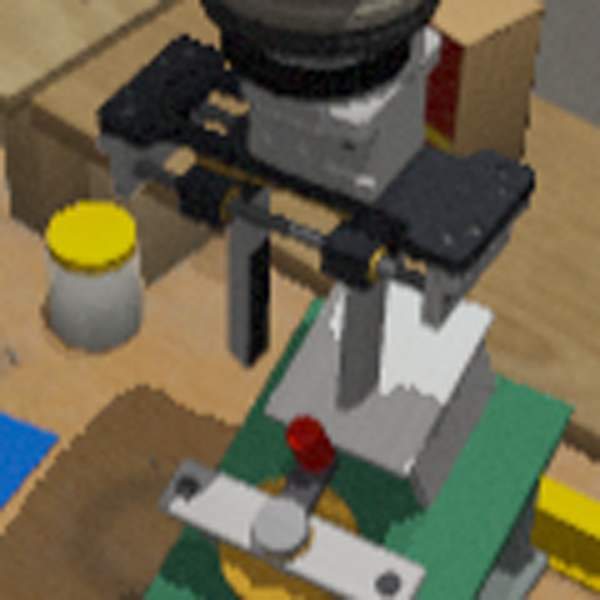

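```bash
python3 -m pendant '[[0.015,-0.0048,0.0007,0,0.6],[0.018,0,0,0,0.65],[0.015,0,0,0,0.65],[0.008,0,0,0,0.65],[0.0047,0,0,0,0.65],[0,0,0,0,0.75],[0,0,0,0,0.85],[0,0,0,0,1],[0,0,0,0,1]]' 25
python3 - <<'E'
from h import *
s=r.observe(); p=s['eef_pos'];print(p,s['ft_force'],s['finger_gap']*94); c=cam('wrist'); save(c,'w4.png',(200,60,380,300),2.5)
c=cam('scene'); save(c,'s13.png',(240,110,360,230),5)
E
```

```text
time: 12.28
eef_pos: [565.0, 128.5, 188.4]
tcp_rot: [-0.061, 0.704, 0.061, 0.705]
ft_force: [1.3, -0.0, -1.6]
finger_gap: 0.194
[565.00815421 128.53407123 188.39650045] [ 1.26027854 -0.01744803 -1.56288841] 18.196936548234646
```

View pics/w4.png

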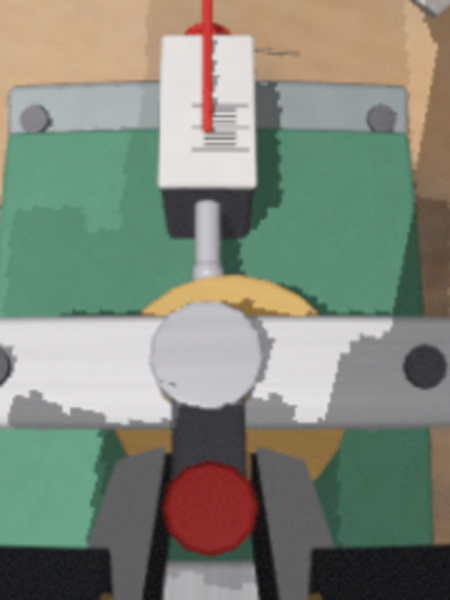

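View pics/s13.png

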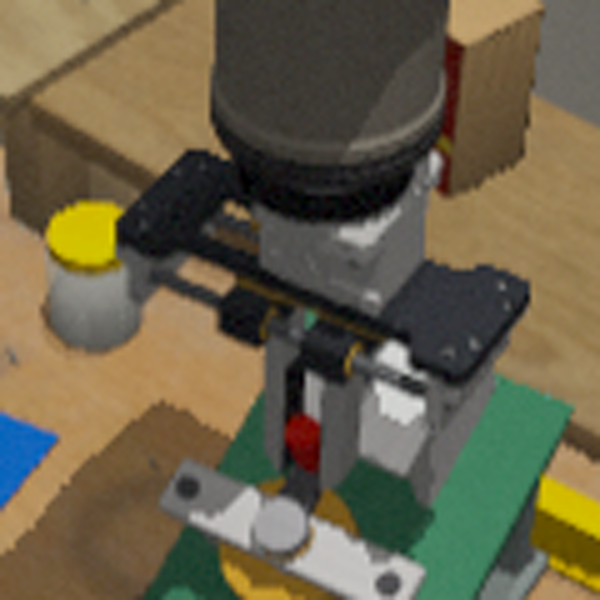

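The sleeve is gripped at 18 mm. Wrist crop: the index tip is at (207,131) on the white scale (edges y 36 to 187), which gives a clear plunger reading. I'll start cranking anticlockwise.

```bash
cat > st.py <<'E'
from h import *
import sys
def go(name,full=False):
    s=r.observe(); p=np.array(s['eef_pos']); c=cam('wrist'); f=s['ft_force']
    psi=np.radians(9.9); a=np.array([np.cos(psi),np.sin(psi)]); b=np.array([-a[1],a[0]])
    C0=np.array([565.0,128.5])-34.43*a
    d=p[:2]-C0; X,Y,Z=d@a,d@b,p[2]-(188.4-16.06)
    th=np.degrees(np.arctan2(Y/38,X/34.43))
    print('t',s['time'],'th',th.round(1),'rad mm',np.hypot(X/.906,Y).round(1),'Zerr',(Z-X*.4663).round(1),'F rig',np.round([f[:2]@a,f[:2]@b,f[2]],1),'gap',round(s['finger_gap']*94,1))
    # red index: among red pixels near the scale, tip = lowest row; scale edges = white column
    h=cv2.cvtColor(c['color'],cv2.COLOR_RGB2HSV)
    red=((h[...,0]<8)|(h[...,0]>172))&(h[...,1]>140)&(h[...,2]>100)
    # expected area of scale: project
    m=[]
    for P in ([455,108,60],): u0,v0=proj(c,P)
    red[int(v0)+60:]=0; n,l,stt,ce=cv2.connectedComponentsWithStats(red.astype(np.uint8))
    cand=[i for i in range(1,n) if abs(ce[i][0]-u0)<45 and abs(ce[i][1]-v0)<70]
    if cand:
        i=max(cand,key=lambda i:stt[i][4]); x,y,w,hh,ar=stt[i]
        cols=c['color'][:,x+w+3:x+w+10].min(2).mean(1); 
        print('index bbox',x,y,w,hh,'tip row',y+hh-1)
        save(c,name,(max(0,x-45),max(0,y-25),x+55,y+95),5)
    else: print('no red',u0,v0); save(c,name,(200,0,380,240),2.5)
    if full: save(c,'full_'+name)
go(sys.argv[1],len(sys.argv)>2)
E
python3 -m pendant '[[0.0002,0.0066,-0.0005,0,1],[0.0007,0.0064,-0.0016,0,1],[0.0012,0.0060,-0.0025,0,1],[0.0016,0.0054,-0.0034,0,1],[0,0,0,0,1]]' 25
python3 st.py a1.png f
```

```text
time: 12.8
eef_pos: [554.7, 152.3, 186.0]
tcp_rot: [-0.061, 0.702, 0.061, 0.707]
ft_force: [10.0, 1.1, 7.7]
finger_gap: 0.197
t 12.8 th 38.8 rad mm 40.2 Zerr 0.4 F rig [10.  -0.7  7.7] gap 18.5
index bbox 245 59 20 55 tip row 113
```

View pics/full_a1.png

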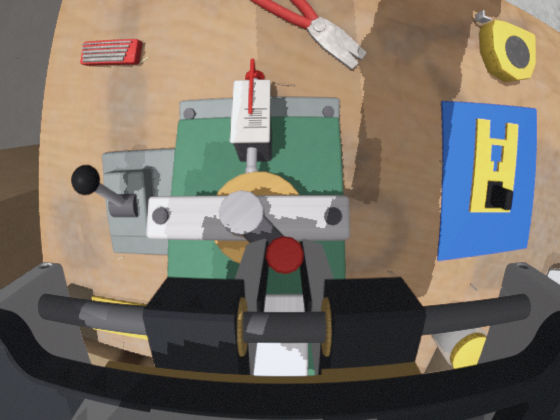

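View pics/a1.png

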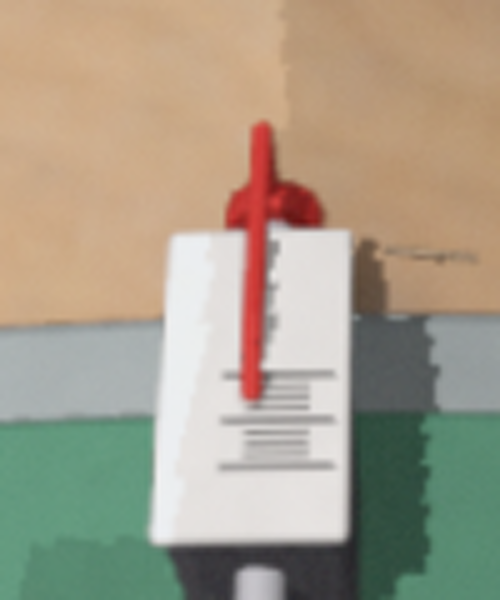

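The scale reads 0/8/16 mm at its long lines (465, 419 and 373), and the tip at 400 gives about 11.3 mm, up from 6.6 mm at the start. So the high spot is near θ ≈ +102°. I'll keep going anticlockwise.

```bash
python3 -m pendant '[[0.0020,0.0047,-0.0042,0,1],[0.0023,0.0038,-0.0049,0,1],[0.0025,0.0028,-0.0054,0,1],[0.0027,0.0017,-0.0058,0,1],[0.0028,0.0006,-0.0060,0,1],[0.0028,-0.0006,-0.0060,0,1],[0,0,0,0,1]]' 25
python3 st.py a2.png
```

```text
time: 13.43
eef_pos: [518.9, 156.2, 171.2]
tcp_rot: [-0.06, 0.704, 0.06, 0.705]
ft_force: [-11.8, -17.7, 36.6]
finger_gap: 0.195
t 13.4333 th 101.1 rad mm 35.9 Zerr 1.8 F rig [-14.7 -15.4  36.6] gap 18.4
index bbox 232 95 20 61 tip row 155
```

View pics/a2.png

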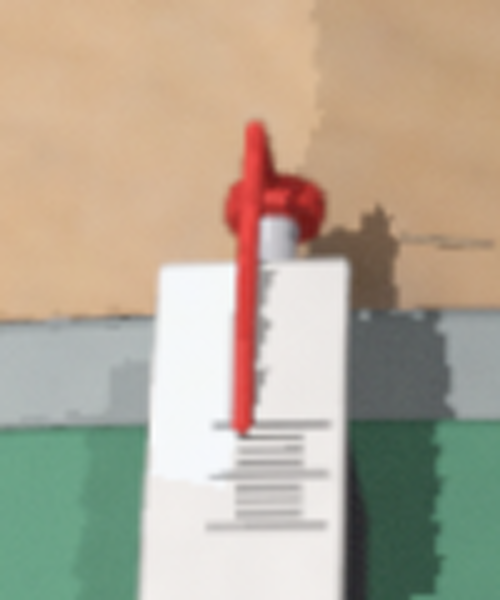

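The tip now reads about 14.4 mm near θ≈101°, as predicted. Vertical force is 37 N from drag, so I'll raise the grip a little and check.

```bash
python3 -m pendant '[[-0.003,0,0,0,1],[-0.001,0,0,0,1],[0,0,0,0,1]]' 15
python3 st.py a3.png f; python3 - <<'E'
from h import *
c=cam('scene'); save(c,'s14.png',(230,130,340,230),6)
E
```

```text
time: 13.73
eef_pos: [518.5, 156.6, 173.0]
tcp_rot: [-0.061, 0.705, 0.06, 0.705]
ft_force: [2.6, -10.4, -2.3]
finger_gap: 0.193
t 13.7333 th 101.4 rad mm 36.3 Zerr 3.7 F rig [  0.8 -10.6  -2.3] gap 18.2
index bbox 232 95 20 62 tip row 156
```

View pics/full_a3.png

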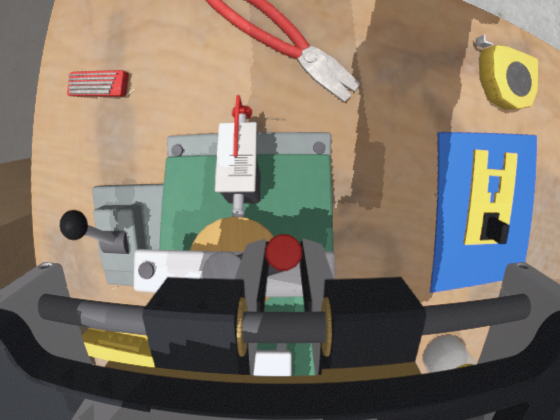

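View pics/s14.png

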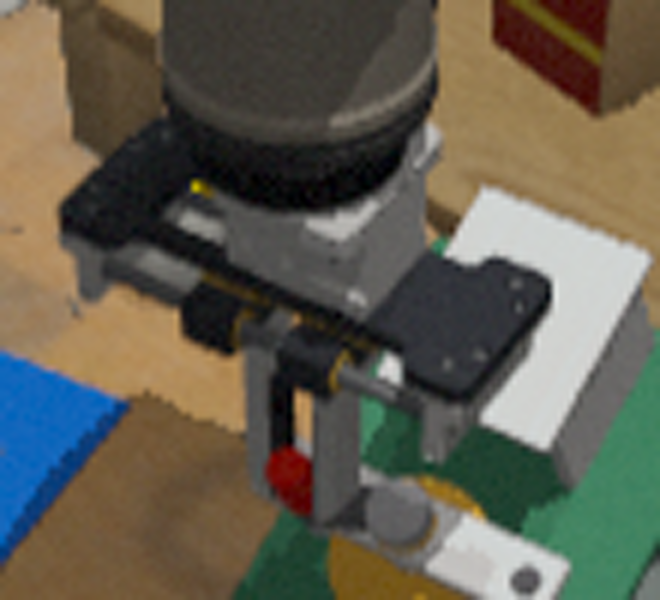

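```bash
python3 -m pendant '[[0.0027,-0.0034,-0.0058,0,1],[0.0025,-0.0028,-0.0054,0,1],[0.0023,-0.0038,-0.0049,0,1],[0.0020,-0.0047,-0.0042,0,1],[0.0016,-0.0054,-0.0034,0,1],[0.0012,-0.0060,-0.0025,0,1],[0.0007,-0.0064,-0.0016,0,1],[0.0002,-0.0066,-0.0005,0,1],[0,0,0,0,1]]' 18
python3 st.py a4.png f
```

```text
time: 14.58
eef_pos: [500.7, 115.3, 161.5]
tcp_rot: [-0.06, 0.702, 0.061, 0.707]
ft_force: [15.7, -1.4, -1.2]
finger_gap: 0.197
t 14.5833 th -176.7 rad mm 34.5 Zerr 3.7 F rig [15.3 -4.1 -1.2] gap 18.5
index bbox 275 131 21 68 tip row 198
```

View pics/full_a4.png

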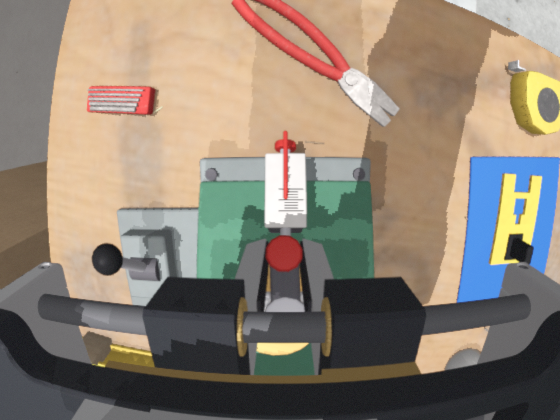

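View pics/a4.png

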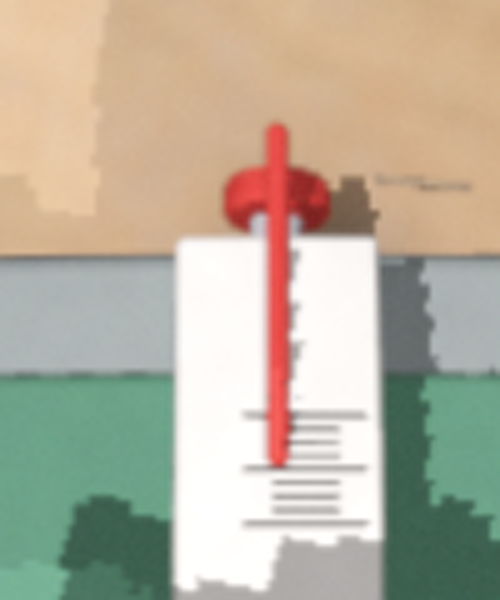

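θ≈180°: the plunger reads about 8.5 mm (tip 465 against lines 523/468/413), so it's on the way down. I'll continue.

```bash
python3 -m pendant '[[-0.0009,-0.0066,0.0020,0,1],[-0.0007,-0.0064,0.0016,0,1],[-0.0012,-0.0060,0.0025,0,1],[-0.0016,-0.0054,0.0034,0,1],[-0.0020,-0.0047,0.0042,0,1],[-0.0023,-0.0038,0.0049,0,1],[-0.0025,-0.0028,0.0054,0,1],[-0.0027,-0.0017,0.0058,0,1],[-0.0028,-0.0006,0.0060,0,1],[0,0,0,0,1]]' 18
python3 st.py a5.png f
```

```text
time: 15.47
eef_pos: [539.1, 84.5, 176.6]
tcp_rot: [-0.061, 0.705, 0.061, 0.704]
ft_force: [-1.6, 3.9, 0.3]
finger_gap: 0.197
t 15.4667 th -87.8 rad mm 38.9 Zerr 3.6 F rig [-0.9  4.2  0.3] gap 18.5
index bbox 323 100 14 63 tip row 162
```

View pics/full_a5.png

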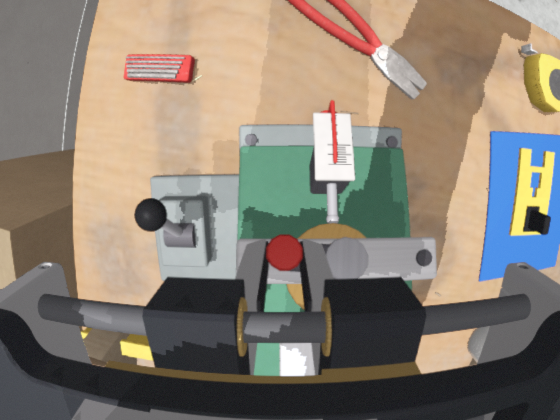

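View pics/a5.png

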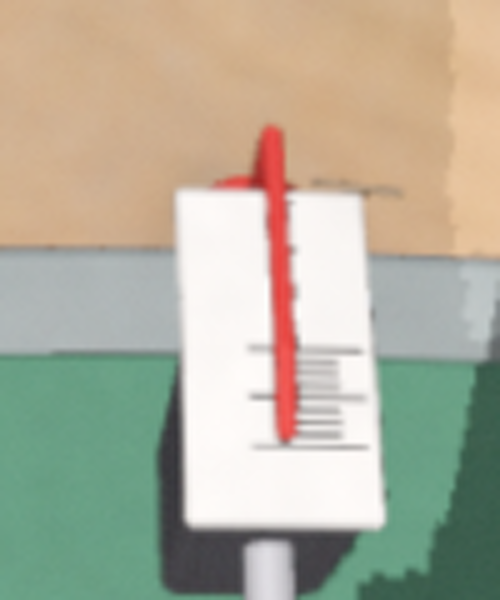

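θ≈270°: the plunger reads about 1 mm, the low spot. I'll continue to 360°.

```bash
python3 -m pendant '[[-0.0028,0.0006,0.0060,0,1],[-0.0027,0.0017,0.0058,0,1],[-0.0025,0.0028,0.0054,0,1],[-0.0023,0.0038,0.0049,0,1],[-0.0020,0.0047,0.0042,0,1],[-0.0016,0.0054,0.0034,0,1],[-0.0012,0.0060,0.0025,0,1],[-0.0007,0.0064,0.0016,0,1],[-0.0002,0.0066,0.0005,0,1],[0,0,0,0,1]]' 18
python3 st.py a6.png f
```

```text
time: 16.35
eef_pos: [568.4, 128.3, 193.7]
tcp_rot: [-0.061, 0.703, 0.061, 0.706]
ft_force: [6.5, 1.8, -0.1]
finger_gap: 0.194
t 16.35 th -1.0 rad mm 41.7 Zerr 3.7 F rig [ 6.7  0.7 -0.1] gap 18.3
index bbox 276 55 16 53 tip row 107
```

View pics/full_a6.png

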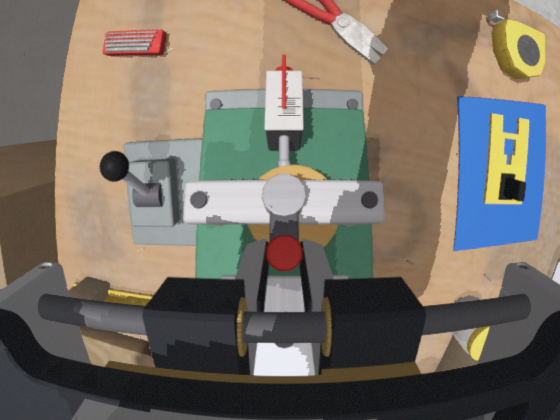

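View pics/a6.png

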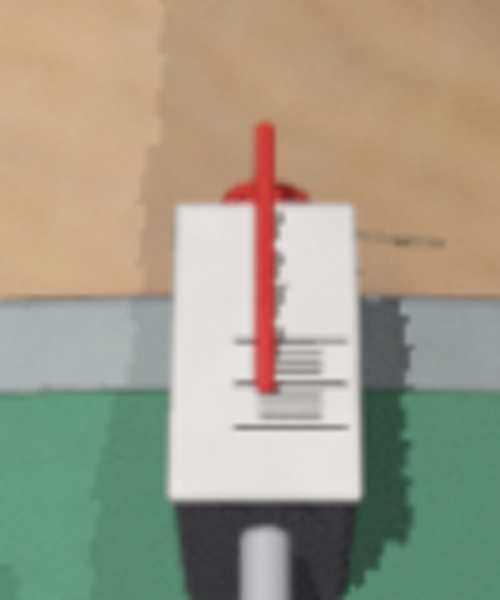

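The full turn is done and it reads 6.5 mm at 360°, the same as at the start. About 98° more reaches the high spot.

```bash
python3 -m pendant '[[0.0012,0.0066,-0.0025,0,1],[0.0007,0.0064,-0.0016,0,1],[0.0012,0.0060,-0.0025,0,1],[0.0016,0.0054,-0.0034,0,1],[0.0020,0.0047,-0.0042,0,1],[0.0023,0.0038,-0.0049,0,1],[0.0025,0.0028,-0.0054,0,1],[0.0027,0.0017,-0.0058,0,1],[0.0028,0.0006,-0.0060,0,1],[0.0014,-0.0003,-0.0030,0,1],[0.0010,-0.0003,-0.0022,0,1],[0,0,0,0,1],[0,0,0,0,1],[0,0,0,0,1]]' 18
python3 st.py a7.png f
```

```text
time: 17.57
eef_pos: [520.5, 157.3, 174.0]
tcp_rot: [-0.06, 0.703, 0.061, 0.706]
ft_force: [5.2, 1.3, 2.3]
finger_gap: 0.2
t 17.5667 th 97.8 rad mm 36.4 Zerr 3.7 F rig [5.4 0.4 2.3] gap 18.8
index bbox 232 92 19 61 tip row 152
```

View pics/full_a7.png

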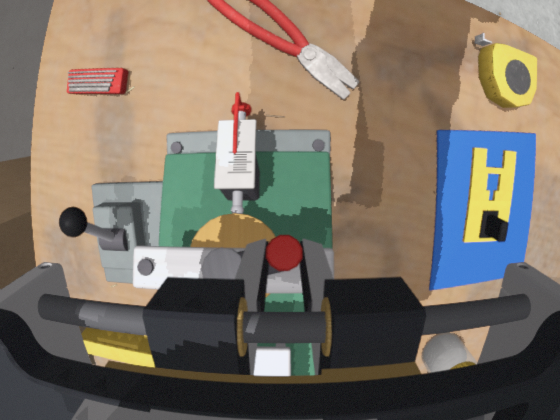

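View pics/a7.png

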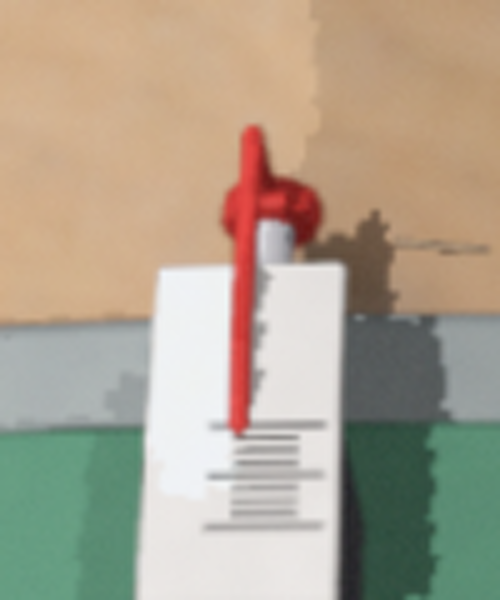

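The tip reads about 14.4 mm with the angle fit at 101° of an expected 101±5°, so it's on the high spot. I'll let go, rise and check the reading.

```bash
python3 -m pendant '[[0,0,0,0,0.75],[0,0,0,0,0.7],[0,0,0,0,0.7],[0,0,0,0,0.7],[-0.01,0,0,0,0.7],[-0.02,0,0,0,0.7],[-0.03,0,0,0,0.7],[-0.03,0,0,0,0.7],[-0.01,0,0,0,0.7],[0,0,0,0,0.7]]' 18
python3 st.py a8.png f
```

```text
time: 18.45
eef_pos: [520.2, 157.0, 276.3]
tcp_rot: [-0.06, 0.703, 0.061, 0.706]
ft_force: [-0.5, 0.8, -0.8]
finger_gap: 0.302
t 18.45 th 98.4 rad mm 36.2 Zerr 106.2 F rig [-0.4  0.9 -0.8] gap 28.4
index bbox 245 103 15 43 tip row 145
```

View pics/full_a8.png

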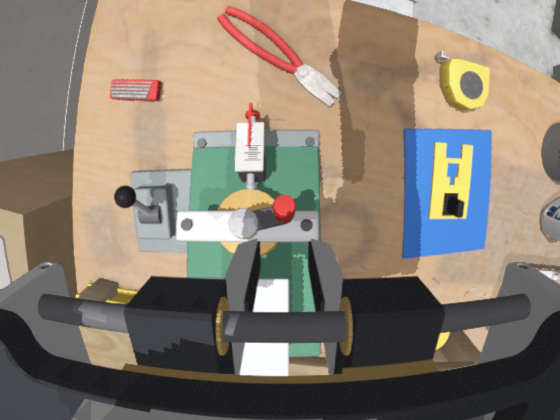

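View pics/a8.png

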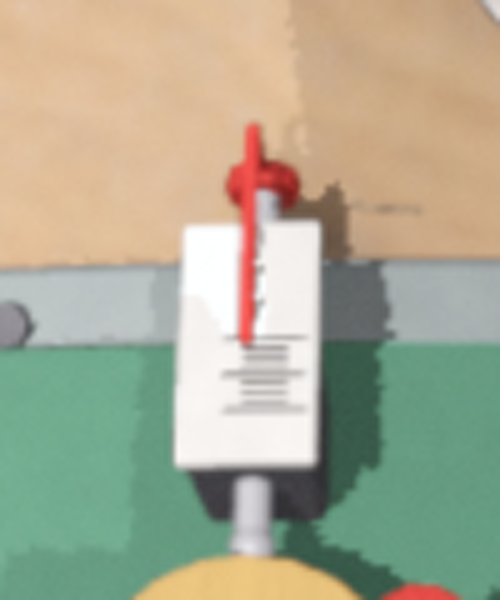

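```bash
python3 - <<'E'
from h import *
c=cam('wrist'); save(c,'w9.png',(190,170,330,270),5)
hs=cv2.cvtColor(c['color'],cv2.COLOR_RGB2HSV); h,s,v=[hs[...,i] for i in range(3)]
# plane parallel to deck, k mm below sleeve middle along axis
psi=np.radians(9.9); a=np.array([np.cos(psi),np.sin(psi),0]); b=np.array([-a[1],a[0],0]); t=np.radians(25)
u=a*np.cos(t)+[0,0,np.sin(t)]; n=-a*np.sin(t)+[0,0,np.cos(t)]
sp=np.array([534.9,122.9,156.5])
m=(h>12)&(h<24)&(s>120)&(v>80); m[:185]=0;m[262:]=0;m[:,:200]=0;m[:,310:]=0
nn,l,st,ce=cv2.connectedComponentsWithStats(m.astype(np.uint8))
for i in range(1,nn):
    if st[i][4]>30: print(st[i],ce[i])
for k in(42,47,52,57):
    P0=sp-k*n; Q=[]
    for i in range(1,nn):
        if st[i][4]<=60: continue
        cn=max(cv2.findContours((l==i).astype(np.uint8),0,cv2.CHAIN_APPROX_NONE)[0],key=len)[:,0]
        for x,y in cn:
            d=ray(c,x,y); p=c['C']+d*((P0-c['C'])@n)/(d@n)-P0; Q.append((p@u,p@b))
    Q=np.array(Q); best=None; rng=np.random.default_rng(0)
    # RANSAC circle with the 36 mm radius
    for _ in range(3000):
        i,j=rng.choice(len(Q),2,False); D=Q[j]-Q[i]; L=np.hypot(*D)
        if L<15 or L>71: continue
        for sg in(1,-1):
            ctr=(Q[i]+Q[j])/2+sg*np.array([-D[1],D[0]])/L*np.sqrt(36**2-L*L/4)
            if np.hypot(*ctr)>14: continue
            k2=(abs(np.hypot(*(Q-ctr).T)-36)<1).sum()
            if best is None or k2>best[0]: best=(k2,ctr)
    print(k,best,len(Q))
E
```

```text
[248 199  27  13 137] [260.90510949 206.60583942]
[260 245  17  12 132] [265.96212121 249.09090909]
42 (np.int64(27), array([-6.23606869, -0.8910441 ])) 108
47 (np.int64(28), array([-6.81374942, -0.75402277])) 108
52 (np.int64(27), array([-7.51141919, -0.42868061])) 108
57 (np.int64(28), array([-8.77561328,  0.24357959])) 108
```

View pics/w9.png

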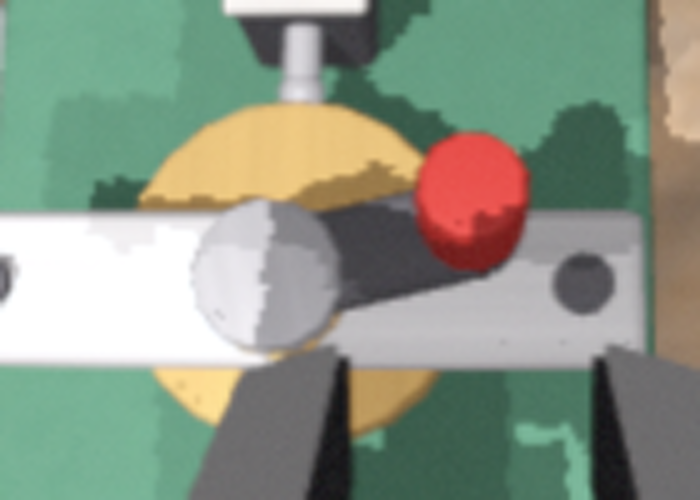

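The cam centre fits at (−6.8, −0.8) mm from the spindle, pointing straight at the plunger and within about 6° of the high spot. Now the clamp.

```bash
python3 -m pendant '[[0,-0.015,-0.0045,0,1],[0,-0.028,-0.008,0,1],[0,-0.032,-0.0092,0,1],[0,-0.032,-0.0092,0,1],[0,-0.032,-0.0092,0,1],[0,-0.025,-0.0075,0,1],[0,-0.013,-0.0037,0,1],[0.02,0,0,0,1],[0.03,0,0,0,1],[0.03,0,0,0,1],[0.03,0,0,0,1],[0.02,0,0,0,1],[0.01,0,0,0,1],[0,0,0,0,1],[0,0,0,0,1]]' 18
python3 - <<'E'
from h import *
s=r.observe(); p=s['eef_pos'];print(p,s['ft_force'],s['finger_gap']*94); c=cam('wrist'); save(c,'w10.png')
c=cam('scene'); save(c,'s15.png',(270,150,410,290),5); print(proj(c,p+[0,0,-25]))
E
```

```text
time: 19.8
eef_pos: [498.5, -26.9, 133.0]
tcp_rot: [-0.061, 0.705, 0.06, 0.704]
ft_force: [-0.1, -0.1, 0.8]
finger_gap: 0.003
[498.47685353 -26.87460376 133.04727439] [-0.1077569  -0.08246872  0.81505143] 0.30435460627045213
(np.float64(332.7136092112086), np.float64(268.12483512642103))
```

View pics/w10.png

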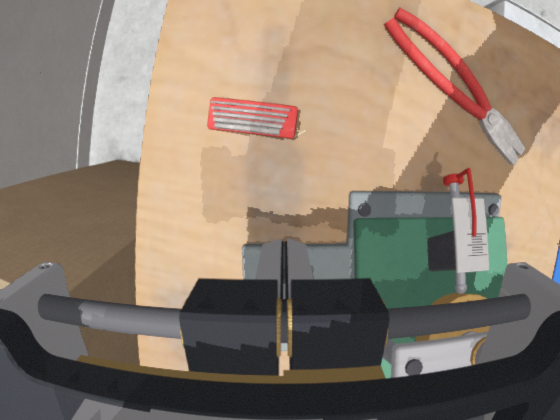

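View pics/s15.png

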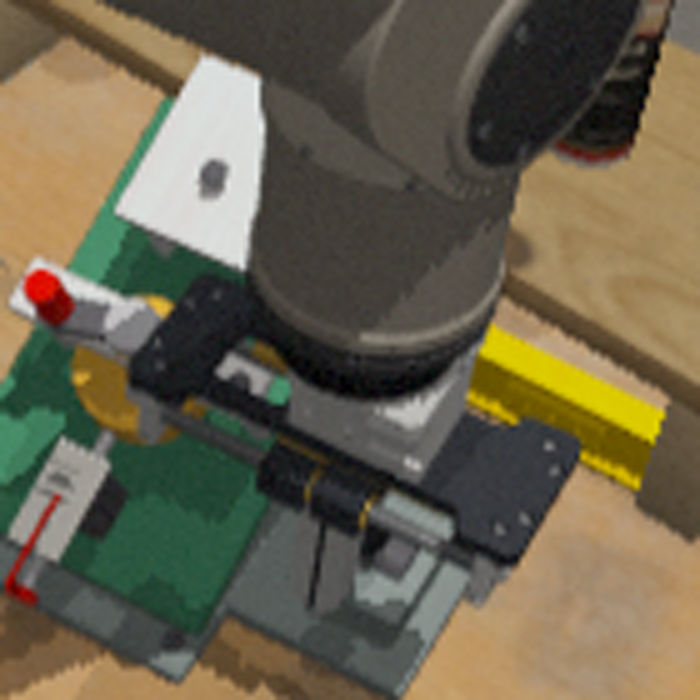

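```bash
python3 -m pendant '[[0.008,0,0,0,1],[0,0,0.01,0,1],[0,0,0.01,0,1],[0,0,0.008,0,1],[0,0,0.008,0,1],[0,0,0.008,0,1],[0,0,0.008,0,1],[0,0,0.008,0,1],[0,0,0.008,0,1],[0,0,0.008,0,1],[0,0,0,0,1]]' 18
python3 - <<'E'
from h import *
s=r.observe(); p=s['eef_pos'];print(p,s['ft_force'],s['finger_gap']*94)
c=cam('scene'); save(c,'s16.png',(270,150,410,290),5)
E
```

```text
time: 20.82
eef_pos: [575.3, -12.9, 125.0]
tcp_rot: [-0.061, 0.704, 0.061, 0.705]
ft_force: [0.4, 0.0, -0.4]
finger_gap: 0.006
[575.28269145 -12.91491896 125.03709922] [ 0.35299254  0.02378657 -0.40411764] 0.5704131819021726
```

View pics/s16.png

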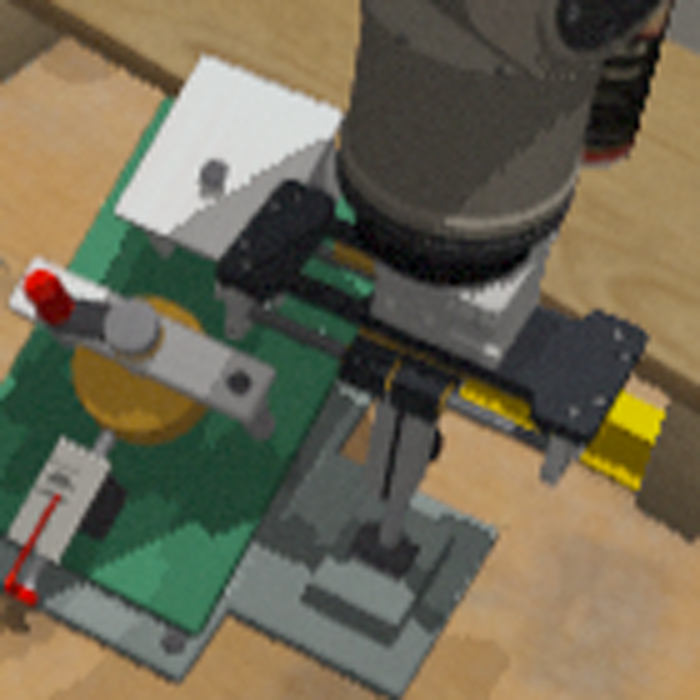

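```bash
python3 -m pendant '[[0,0,0.006,0,1],[0,0,0.006,0,1],[0,0,0.005,0,1],[0,0,0.004,0,1],[0,0,0.003,0,1],[0,0,0,0,1]]' 18
python3 - <<'E'
from h import *
s=r.observe(); p=s['eef_pos'];print(p,s['ft_force'],s['finger_gap']*94)
c=cam('scene'); save(c,'s17.png',(270,150,410,290),5)
E
```

```text
time: 21.37
eef_pos: [597.9, -9.1, 125.0]
tcp_rot: [-0.061, 0.704, 0.061, 0.705]
ft_force: [0.2, 0.3, -0.3]
finger_gap: 0.004
[597.9191296   -9.08486375 125.04140369] [ 0.20726868  0.28120444 -0.32149523] 0.3437689495415879
```

```bash
python3 -m pendant '[[0,0,0.002,0,1],[0,0,0.002,0,1],[0,0,0,0,1]]' 18
python3 - <<'E'
from h import *
s=r.observe(); p=s['eef_pos'];print(p,s['ft_force'])
c=cam('scene'); save(c,'s18.png',(270,150,410,290),5)
E
```

```text
time: 21.67
eef_pos: [599.8, -8.9, 124.8]
tcp_rot: [-0.061, 0.706, 0.061, 0.703]
ft_force: [-10.0, -1.7, 6.2]
finger_gap: 0.003
[599.84978099  -8.93454507 124.80100542] [-9.95207267 -1.67681923  6.21103933]
```

View pics/s18.png

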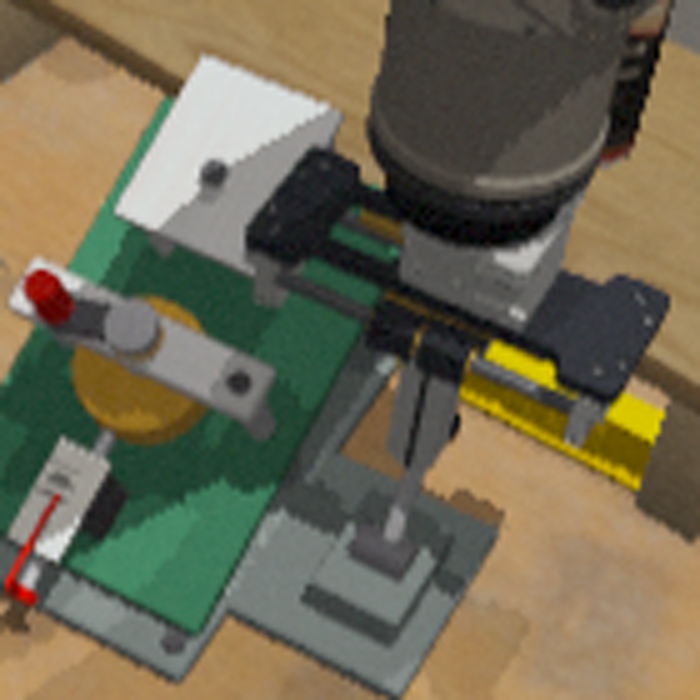

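The lever is at the stop: 10 N of resistance at the predicted end position. I'll back off, rise and check everything.

```bash
python3 -m pendant '[[0,0,-0.01,0,1],[0,0,-0.03,0,1],[0,0,-0.03,0,1],[-0.02,0,-0.03,0,1],[-0.04,0,-0.02,0,1],[-0.04,0,0,0,1],[-0.04,0,0,0,1],[-0.03,-0.02,0,0,1],[0,-0.035,0,0,1],[0,-0.035,0,0,1],[0,-0.035,0,0,1],[0,-0.03,0,0,1],[0,0,0,0,1],[0,0,0,0,1]]' 18
python3 - <<'E'
from h import *
s=r.observe(); p=s['eef_pos'];print(s['time'],p,s['ft_force'])
S=cam('scene'); save(S,'s19.png'); save(S,'s19z.png',(250,150,390,290),5)
T=cam('top'); save(T,'t19.png'); save(T,'t19z.png',(230,120,370,260),5)
E
```

```text
time: 22.88
eef_pos: [510.4, -183.1, 292.2]
tcp_rot: [-0.06, 0.705, 0.06, 0.705]
ft_force: [0.3, 0.7, -0.1]
finger_gap: 0.007
22.8833 [ 510.40316603 -183.13164765  292.21391581] [ 0.29622065  0.68655606 -0.08742459]
```

View pics/s19z.png

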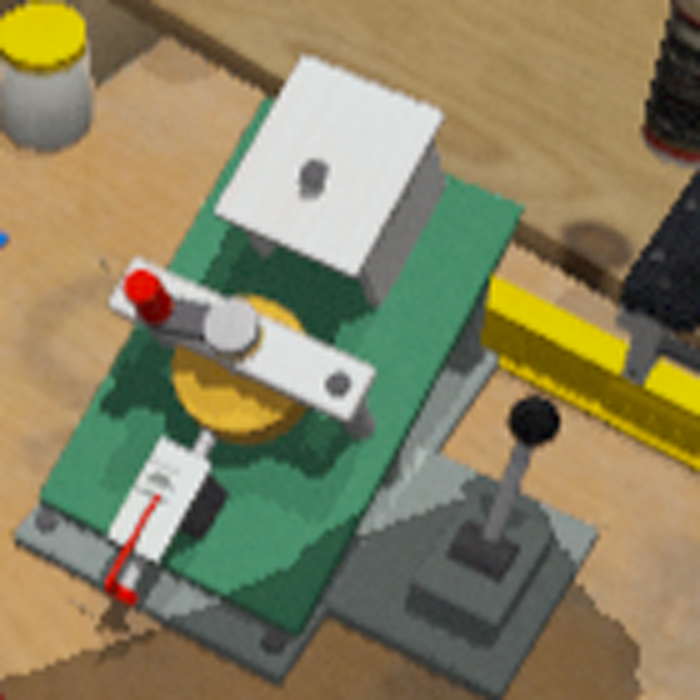

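View pics/t19z.png

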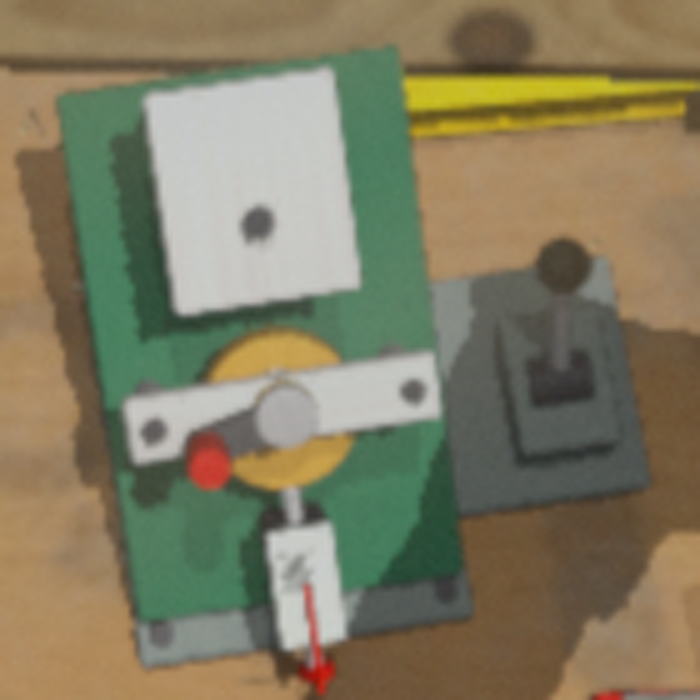

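View pics/s19.png

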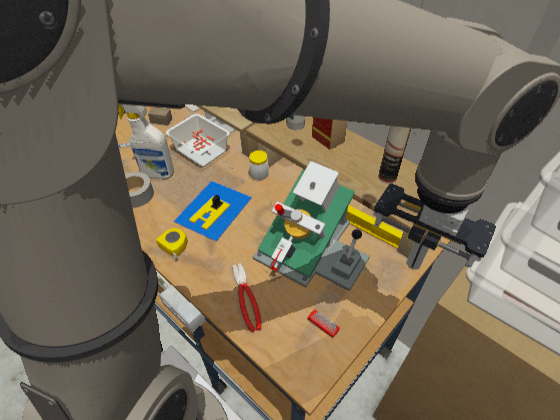

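Now a last numerical check: knob travel, cam centre, plate position, and the loose objects.

```bash
python3 - <<'E'
from h import *
T=cam('top');S=cam('scene')
t=lambda x,y:(T,x/5+230-.4,y/5+120-.4); s=lambda x,y:(S,x/5+250-.4,y/5+150-.4)
k=tri(t(563,264),s(534,420)); print('knob',k.round(1),'travel',np.linalg.norm((k-[545.5,-18.5,99.9])[:2]).round(1))
def comp(c,h0,h1,box,smin=140,vmin=70):
    h=cv2.cvtColor(c['color'],cv2.COLOR_RGB2HSV); m=((h[...,0]>=h0)&(h[...,0]<=h1)&(h[...,1]>smin)&(h[...,2]>vmin)).astype(np.uint8)
    q=np.zeros_like(m);q[box[1]:box[3],box[0]:box[2]]=1;m*=q
    n,l,st,ce=cv2.connectedComponentsWithStats(m);i=1+np.argmax(st[1:,4]);return l==i,ce[i],st[i][4]
ims={n:cv2.imread(f'pics/{n}0.png')[:,:,::-1] for n in('top','scene')}
for c in(T,S):
    o=dict(c);o['color']=np.ascontiguousarray(ims[c['n']])
    B={'top':[('tape',20,35,(155,280,200,320)),('jar',20,35,(150,130,195,170)),('hex',174,179,(345,250,385,280))],'scene':[('tape',20,35,(150,225,195,260)),('jar',20,35,(240,145,280,170)),('hex',174,179,(300,300,345,340))]}[c['n']]
    for nm,a,b,bx in B:
        print(c['n'],nm,comp(o,a,b,bx)[1:],comp(c,a,b,bx)[1:])
    m,ce,ar=comp(c,20,35,(140,180,210,275) if c['n']=='top' else (180,185,250,238))
    if c['n']=='scene':
      cn=max(cv2.findContours(m.astype(np.uint8),0,1)[0],key=cv2.contourArea)[:,0]
      Q=np.array([onz(c,*p,9)[:2] for p in cn],np.float32); print('plate rect',cv2.minAreaRect(Q),'z',np.mean([depthpt(c,u,v)[2] for v,u in zip(*np.nonzero(m))]))
E
```

```text
knob [621.8  -5.  100.9] travel 77.5
top tape (array([175.99008264, 299.26115702]), np.int32(605)) (array([175.93719008, 299.29256198]), np.int32(605))
top jar (array([169.45977011, 146.11954023]), np.int32(435)) (array([169.44572748, 146.12933025]), np.int32(433))Traceback (most recent call last):
  File "<stdin>", line 14, in <module>
  File "<stdin>", line 8, in comp
    return _wrapfunc(a, 'argmax', axis=axis, out=out, **kwds)
    return bound(*args, **kwds)
ValueError: attempt to get argmax of an empty sequence
```

```bash
python3 - <<'E'
from h import *
T=cam('scene')
h=cv2.cvtColor(T['color'],cv2.COLOR_RGB2HSV); m=((h[...,0]>=20)&(h[...,0]<=35)&(h[...,1]>140)&(h[...,2]>70)).astype(np.uint8); q=np.zeros_like(m); q[188:230,180:250]=1; m*=q
cn=max(cv2.findContours(m,0,1)[0],key=cv2.contourArea)[:,0]
rc=cv2.minAreaRect(np.array([onz(T,*p,9)[:2] for p in cn],np.float32)); print(rc)
P=np.array([depthpt(T,u,v) for v,u in zip(*np.nonzero(cv2.erode(m,np.ones((3,3)))))]); A=np.c_[P[:,:2]-P[:,:2].mean(0),np.ones(len(P))]; print('plane slopes, z',np.linalg.lstsq(A,P[:,2],rcond=None)[0])
a=T['color'].astype(int)[300:340,300:345]; b=cv2.imread('pics/scene0.png')[:,:,::-1].astype(int)[300:340,300:345]; print('hex diff',abs(a-b).mean())
E
```

```text
((470.15771484375, 389.5880126953125), (108.07305145263672, 63.26439666748047), 10.568074226379395)
plane slopes, z [ 1.22664569e-03 -1.41284996e-02  7.48946466e+00]
hex diff 22.552222222222223
```

```bash
python3 - <<'E'
from h import *
a=cam('scene')['color'][300:345,295:350,::-1]; b=cv2.imread('pics/scene0.png')[300:345,295:350]
cv2.imwrite('pics/hex.png',cv2.resize(np.hstack([b,a]),None,fx=6,fy=6))
print(r.close_job())
E
```

```text
the job is handed in; nothing more can be done
None
```

View pics/hex.png

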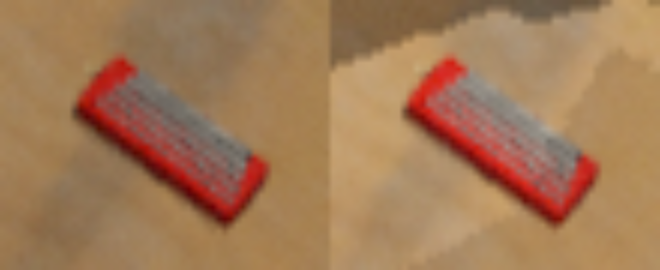

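The job is done and handed in at about 23 s of the 72 s allowed. I slid the plate off, laid it on the mat and let go. Then I cranked one full turn plus about 100° to the high spot, released the handle, and threw the clamp lever to its stop.

**Last checks:**
- **Plate:** it lies flat on the mat (fitted slope under 0.02), with its origin about 7 mm from the mat's centre.
- **Cam:** the plunger scale read about 14.4 mm, only just above the 14.3 mm limit and good to about ±0.3 mm. A circle fitted to the cam put its centre 6.8 mm down the slope and 0.8 mm to the side of the spindle. That is within about 6° of the high spot, so I trust it over the scale.
- **Clamp:** the knob travelled 77.5 mm, against 77 mm for a full throw.
- **Loose objects:** the tape measure and jar had not moved in the top view, but I did not compare them in the scene view because my script stopped on the hex keys. A plain image difference on the hex keys came out high at 22.6. The before and after pictures show that was only shadow and the keys had not moved.

While cranking near 100° on the first turn, friction on the handle pushed the wrist up with 37 N, so I raised the grip 4 mm.

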